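# Clamp a nest block in a tilted assembly vise and lock the jaw

### The job

Lower the aluminium nest block onto the sloping bed of the vise, between the open jaws and against the low stop, without dropping it. Then turn the crank clockwise until the sprung jaw plate holds the block snugly against the fixed jaw (plate pressed back 3 to 9 mm, never bottomed), and finally turn the black lock knob clockwise past its click. Leave the loose flat plate, the roll and the jar where they are.

Things in the scene. Friction and masses are not known exactly. Their poses are not given: they have to be found in the camera images.
- nest_block: Loose aluminium block like an upside-down T, 0.45 kg: foot 90 (x) x 40 (y) x 28 mm high, and on it a centred rib 80 (x) x 24 (y) mm, 28 to 62 mm above the underside (grip across the rib's 24 mm). A pink clipper-handle shell, 6 mm high, is fixed on top. Origin: centre of the underside; z up, x along its length. Either way round will do.
- vise_bed: Bed of a grey vise fixed to the bench, tilted 30 degrees so that it faces the robot like a lectern. Origin: middle of the bed's surface, 100 mm above the bench; x runs up the slope away from the robot, z is square to the bed, y is the jaws' direction. The bed is 174 mm wide (y -62 to 112). Jaws: x -45 to 45 mm, tops 26 mm above the bed. The block goes here, its x along this x.
- bed_stop (a point): Stop at the low end of the bed: a steel bar 62 mm wide (y) and 12 mm high across the slope. The point is the foot of its upper face, at x = -48 mm, y = 0 of vise_bed; a block that touches it has its centre at x = -3 mm.
- fixed_jaw: Fixed jaw; origin on the bed under the middle of its clamping face, which is at y = -33 mm of the vise_bed frame and looks to +y.
- pad_face (a point): Middle of the clamping face of the sprung jaw plate, 13 mm above the bed, 10 mm thick steel plate on two springs in front of the moving jaw. Looks to -y, towards the fixed jaw. With jaw and pad joints j and p it is at y = 33 mm - j + p of the vise_bed frame.
- jaw (a joint): Slide of the moving jaw, m: 0 fully open (66 mm between the fixed jaw and the sprung plate), grows as it closes towards the fixed jaw; 16 mm per turn of the crank. About 26 mm brings the plate onto a block that is against the fixed jaw.
- pad (a joint): How far the sprung jaw plate is pressed back, m: 0 free, 0.012 bottomed; about 2.5 N per mm.
- crank (a joint): Crank angle a, rad, 0 to 16.5; grows clockwise as seen facing the crank from the vise's +y side, which closes the jaw. Screw axis along y of vise_bed at x = 0, z = 20 mm; the handle is 50 mm off it, at x = -50 sin(a), z = 20 + 50 cos(a) mm of vise_bed. About 3 N at the handle turns it; it stays where left. It starts at 0 to 2.4 (jaw closed by 0 to 6 mm).
- crank_grip (a point): Middle of the crank's handle, a black sleeve 22 mm across and 54 mm long, parallel to y of vise_bed, spinning freely on its pin. This point is at y = 158 mm; the sleeve runs from y = 130 to 184 mm, the crank's arm ends at y = 128 mm. It can be pinched from above and led round its circle with the tool's direction unchanged.
- lock (a joint): Angle of the jaw lock knob, rad: 0 unlocked, 1.4 locked, growing clockwise as seen looking down on the bed. Half way round (about 0.7) a sprung plunger resists, up to about 0.1 N m, then clicks past.
- lock_grip (a point): On the lock knob's axis, 40 mm above the bed at x = +105 mm (upper end), y = 0 of vise_bed; the axis is square to the bed. Black bar 62 x 14 mm, 18 to 46 mm above the bed. Looking down on the bed, it points 0.7 rad counter-clockwise from vise_bed x when unlocked, 0.7 rad clockwise when locked. The point turns with the knob: at angle 0 its axes are vise_bed's.
- spare_plate: bystander: flat aluminium plate 100 x 50 x 14 mm
- tape_roll: bystander: roll, 90 mm across, 24 mm high
- oil_jar: bystander: white jar, 60 mm across, 85 mm high

How it is judged (in metres and radians):
On the way, in this order (a step that is already met when the one before it is completed fails the run):
1. The block, still held, is lowered to within 5 mm of the bed, tilted and turned with it (within 7 degrees), within 16 mm of the bed's centre line, its lower end within 7 mm of the stop (z of nest_block in the frame of vise_bed between -0.003 and 0.005 m and angle between the z axis of nest_block and the z axis of vise_bed, either way round below 0.13 rad and angle between the x axis of nest_block and the x axis of vise_bed, either way round below 0.13 rad and x of nest_block in the frame of vise_bed between -0.01 and 0.006 m and y of nest_block in the frame of vise_bed between -0.017 and 0.017 m and contact force between the fingers and nest_block above 1 N), for 0.1 s.
2. The block is let go and sits flat on the bed between the jaws (same tolerances, underside within 4 mm of the bed) (z of nest_block in the frame of vise_bed between -0.003 and 0.004 m and angle between the z axis of nest_block and the z axis of vise_bed, either way round below 0.13 rad and angle between the x axis of nest_block and the x axis of vise_bed, either way round below 0.13 rad and x of nest_block in the frame of vise_bed between -0.01 and 0.006 m and y of nest_block in the frame of vise_bed between -0.017 and 0.017 m and contact force between the fingers and nest_block below 0.2 N), for 0.2 s.
3. The crank has brought the sprung plate against the block: the plate is pressed back 3 to 9 mm and the block bears on the fixed jaw with more than 4 N (z of nest_block in the frame of vise_bed between -0.003 and 0.004 m and angle between the z axis of nest_block and the z axis of vise_bed, either way round below 0.13 rad and angle between the x axis of nest_block and the x axis of vise_bed, either way round below 0.13 rad and x of nest_block in the frame of vise_bed between -0.01 and 0.006 m and y of nest_block in the frame of vise_bed between -0.017 and 0.017 m and value of joint pad between 0.003 and 0.009 m and contact force between nest_block and fixed_jaw above 4 N), for 0.2 s.
4. The lock knob has clicked past its detent (beyond 1.2 rad) (value of joint lock above 1.2 rad), for 0.2 s.
At the end, for the whole second after the job is handed in: The block rests on the bed (underside within 4 mm, square to it within 7 degrees, lower end within 7 mm of the stop), clamped against the fixed jaw with more than 4 N, the sprung plate pressed back 3 to 9 mm, the lock knob beyond 1.2 rad, and block and handles are let go and still (all of step 3 and contact force between the fingers and nest_block below 0.2 N and value of joint lock above 1.2 rad and linear speed of nest_block below 0.02 m/s); the robot touches nothing.
It fails at once if The sprung plate is pressed back more than 11 mm (bottomed) (value of joint pad above 0.011 m).
It fails at once if A bystander (flat plate, roll or jar) is moved more than 30 mm (distance of any of spare_plate, tape_roll, oil_jar from where it was at the start of the episode above 0.03 m).
It also fails if it takes over 72 s, if anything falls off the work surface, if the arm or the gripper's body presses on something with over 40 N, if the wrist force passes 120 N, or if a joint passes its speed limit or range.

### The arm

A 7-joint arm with a two-finger parallel gripper is mounted at the origin on the work surface. World frame = base frame: x ahead of the robot, y to its left, z up, the work surface at z = 0. Lengths are in mm, angles in degrees, forces in N, time in s.
With the tool pointing down it reaches from about 425 to 950 mm from the base axis. Payload 16.7 kg.
Tool frame: the origin (TCP) lies between the finger pads; the fingertips stand 22 mm ahead of it and the grasp point (between the pads) lies 3 mm ahead of it; z points along the fingers, y is the line along which they close (so a half turn about z gives the same grasp; the last joint's range is limited). The gripper opens to 94 mm and grips with 3 to 60 N. Pads are 16 mm wide; open, the fingers measure 119 mm over their backs; the gripper's body (75 mm by 177 mm) begins 78 mm behind the grasp point.
Start: joints at [-83.852, 24.414, 4.234, 92.017, -1.954, 63.644, -3.845], TCP at [171.448, 652.826, 227.467] pointing down, gripper open.
Joint ranges: [-163.25, 163.25], [-28.42, 122.38], [-70.27, 78.77], [12.13, 141.07], [-58.53, 238.53], [9.26, 117.41], [-156.51, 156.51]. Speed limits (degrees/s): [108.29, 108.29, 136.94, 136.94, 172.46, 172.46, 172.46].

### API

Orientations are given as [roll, pitch, yaw] about the fixed x, y, z axes, in that order (R = Rz(yaw) Ry(pitch) Rx(roll)).
In Python, from plant import state, get_image, close_job gives the robot as it stands.
- The arm moves only by the shell command python3 -m pendant 'ROWS' [FORCE]. ROWS is JSON, a list that holds one entry, the list of rows, each a list of 5 numbers: the shift along the tool's x, y, z in m, then the turn about the tool's z in rad, then the finger opening in m, from 0 to 0.094. In form: [[[x, y, z, yaw, hand], ...]]. A call has 1 to 8 rows; each row shifts and turns the commanded pose from where the row before left it, along the tool's axes as they then stand; what a row does not reach is not made up. A row lasts 1/10 s, in which the tool goes at most 50 mm and 8.59 degrees, less where a joint would pass 70% of its speed; a pose out of reach is approached as far as the arm can. A call is refused whole if a number of a shift passes 0.05 or a number of a turn 0.15, either way. A call with a gripper value outside its range is refused whole. The fingers move at their own pace and stop on an object; FORCE is the grip in N (left out, the last holds). Time passes only in rows, so rows that do not move let the fingers close. It gives the time, the measured TCP pose, the force, the opening and the grip force at its end, in the units of the state.
- state(): the state, without advancing time (a new reading comes with each control period).
- get_image(name): name is "scene" or "top"; returns a dict with "color" (420x560x3 uint8, red, green, blue), "fx", "fy", "cx", "cy" (pixels), "pose" (4x4, takes a point from camera to world coordinates). Camera axes: x right, y down, z forward; pixel columns grow to the right and rows downward; lengths in mm; the calibration is good to about 2 mm. A picture is of the moment at which its call begins. There is no depth.
- close_job(): hands the job in; it is judged then, once.
The state is a dict: "time": time; "joint_positions": joint angles; "joint_vel": joint speeds; "joint_efforts": joint torques, N m; "eef_pos": TCP position; "tool_rot": TCP orientation; "wrist_force": force on the tool from outside, world axes, zero at the start; "wrist_torque": the same for the moment, N m; "width": opening from 0.0 (shut) to 1.0 (fully open); "gripper_force": force on a finger pad.
Only numpy, scipy, OpenCV 4.12 (cv2) and the standard library are available. Lean on these libraries where they do the work, as an engineer would, in place of code of your own. Each camera call takes 0.05 s, during which the arm holds its last target. There are 200 camera calls.

## Working session

There is one attempt and no reset: what is moved stays moved. The work goes in short steps, Python scripts to look and compute and a shell command to move; the robot and the scene stay as the last step left them, time stands still between calls to the robot, and variables do not carry over. Pictures are saved under pics/ and viewed, at most 10 in all, crops included, and the job is handed in when it is done.

```bash
ls; mkdir -p pics
python3 - <<'E'
from plant import state,get_image
import cv2,numpy as np,pickle
print(state())
for n in("scene","top"):
    d=get_image(n);cv2.imwrite(f"pics/{n}0.png",d["color"][:,:,::-1]);pickle.dump(d,open(f"pics/{n}0.pkl","wb"))
    print(n,d["fx"],d["cx"],d["cy"],np.round(d["pose"],3).tolist())
E
```

```text
pics
{'time': 0.0, 'joint_positions': array([-83.850804  ,  24.44973203,   4.22860982,  92.05069578,
        -1.95360752,  63.64143239,  -3.84487642]), 'joint_vel': array([ 0.05553743, -0.02209707, -0.02567913,  0.03977258,  0.00375455,
        0.12157029, -0.02980156]), 'joint_efforts': array([ 2.41490079e-04, -9.35796618e+01,  3.66727330e+00, -4.54209745e+01,
       -4.87533363e-02,  2.00114987e-02,  1.08351801e-04]), 'eef_pos': array([171.35626183, 652.48747694, 226.78511423]), 'tool_rot': array([-1.79930330e+02,  4.19172329e-03,  1.65285547e+02]), 'wrist_force': array([-0.03962708, -1.68806297, -0.39809968]), 'wrist_torque': array([ 0.03537823, -0.06259709,  0.0394326 ]), 'gripper_force': 0.0, 'width': 1.0013576110282127}
scene 481.17511979115477 279.7978296102566 211.54762711560986 [[0.868, 0.423, -0.26, 893.249], [0.496, -0.724, 0.479, -643.283], [0.014, -0.545, -0.838, 1321.644], [0.0, 0.0, 0.0, 1.0]]
top 510.9213642902909 280.0454523793649 205.93014185285372 [[0.015, -0.982, 0.188, 243.491], [-1.0, -0.016, -0.002, 12.878], [0.005, -0.188, -0.982, 1535.7], [0.0, 0.0, 0.0, 1.0]]
```

View pics/scene0.png

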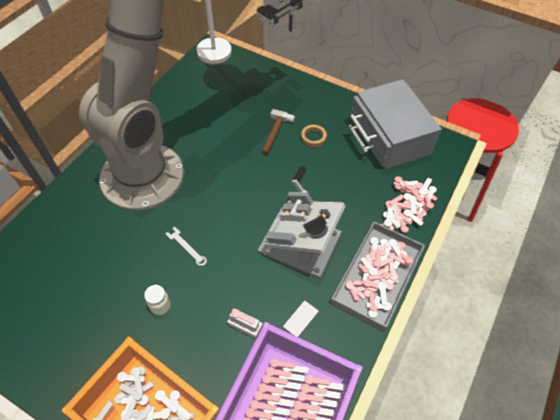

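View pics/top0.png

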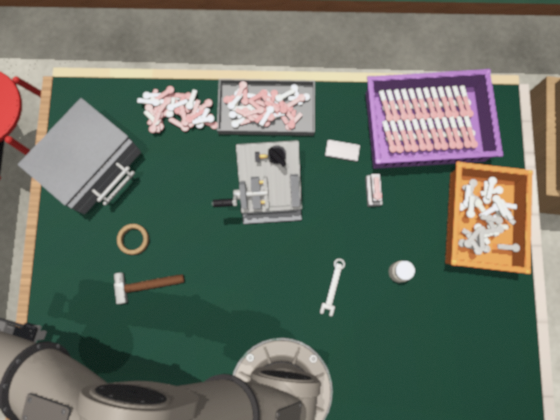

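The scene view shows the block at about (243,320), the vise around (303,235) with the lock knob at (318,222), and the crank handle at (299,174). In the top view the block is at (375,190), the knob at (277,155) and the handle at (223,203). Next, enlarged crops.

```bash
cat > h.py <<'E'
import numpy as np,cv2,pickle
from scipy.spatial.transform import Rotation as R
def load(n,k=0): return pickle.load(open(f"pics/{n}{k}.pkl","rb"))
def ray(d,u,v):
    c=np.array([(u-d["cx"])/d["fx"],(v-d["cy"])/d["fy"],1.]);P=d["pose"]
    return P[:3,3],P[:3,:3]@c
def onz(d,u,v,z):
    o,r=ray(d,u,v);return o+r*(z-o[2])/r[2]
def tri(a,ua,b,ub):
    o1,r1=ray(a,*ua);o2,r2=ray(b,*ub)
    s=np.linalg.lstsq(np.c_[r1,-r2],o2-o1,rcond=None)[0]
    p,q=o1+s[0]*r1,o2+s[1]*r2
    return (p+q)/2,np.linalg.norm(p-q)
def proj(d,X):
    P=d["pose"];c=P[:3,:3].T@(np.asarray(X)-P[:3,3]);return np.array([d["fx"]*c[0]/c[2]+d["cx"],d["fy"]*c[1]/c[2]+d["cy"]])
E
python3 - <<'E'
from h import *
a=load("scene")["color"];b=load("top")["color"]
def crop(im,x,y,w,h,s):return cv2.resize(im[y:y+h,x:x+w],None,fx=s,fy=s,interpolation=cv2.INTER_CUBIC)
m=np.zeros((600,800,3),np.uint8)
m[:390,:400]=crop(a,250,160,100,120,4)[:390] if 0 else crop(a,250,160,100,120,4)[:390]
m[:400,400:]=crop(b,207,130,100,100,4)
m[400:,:400]=crop(a,210,290,80,40,5)
m[400:,400:]=crop(b,330,170,80,40,5)
cv2.imwrite("pics/m1.png",m[:,:,::-1])
E
```

```text
(no output)
```

View pics/m1.png

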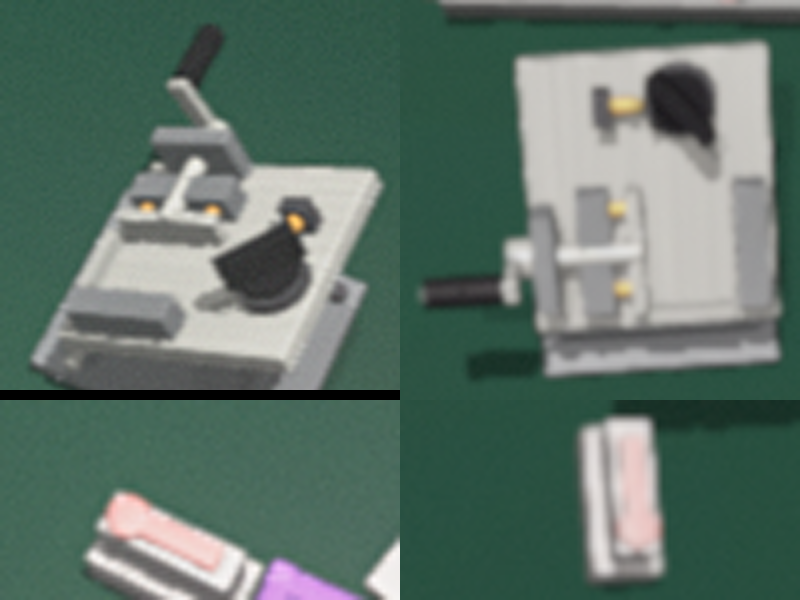

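The crops show the two jaws and the two orange-tipped springs. The knob's disc centre is at top px (277.5,154.5) and the handle runs from top (212.5,203) to (232,202.5). The block's rib is at top px (371–382, 174–205) with the pink shell on it. Now triangulating the corners.

Run:
```python
from h import *
np.set_printoptions(precision=1,suppress=True)
a=load("scene");b=load("top")
S=lambda x,y:(250+x/4-.375,160+y/4-.375); T=lambda x,y:(207+(x-400)/4-.375,130+y/4-.375)
S2=lambda x,y:(210+x/5-.4,290+(y-400)/5-.4); T2=lambda x,y:(330+(x-400)/5-.4,170+(y-400)/5-.4)
pts=dict(up_py=((380,172),(516,56)),up_my=((290,364),(767,42)),
 tip=((215,32),(424,293)),inn=((183,78),(500,289)),
 fj_up_in=((184,303),(735,180)),fj_lo_in=((75,288),(738,307)),
 blk_spring=((296,222),(628,105)),sp1=((148,208),(623,289)),sp2=((212,212),(617,208)))
for k,(s,t) in pts.items(): print(k,*tri(a,S(*s),b,T(*t)))
print("bar ends: top", )
bk=dict(r_ul=((120,492),(608,418)),r_ul2=((98,522),(650,418)))
for k,(s,t) in bk.items(): print(k,*tri(a,S2(*s),b,T2(*t)))
# pink masks
M={}
for n,d,box in(("scene",a,(215,295,265,335)),("top",b,(360,165,390,212))):
    im=d["color"].astype(int);m=((im[...,0]-im[...,1])>35)&(im[...,0]>150)&((im[...,0]-im[...,2])>20)
    z=np.zeros_like(m);x0,y0,x1,y1=box;z[y0:y1,x0:x1]=1;m&=z
    v,u=np.nonzero(m);M[n]=(u,v);print(n,"pink n",len(u),u.mean(),v.mean())
    W=np.array([onz(d,x,y,68)[:2] for x,y in zip(u,v)])
    (c,s,an)=cv2.minAreaRect(W.astype(np.float32));w,vv=np.linalg.eigh(np.cov(W.T));print("z68 rect",c,s,an,"mean",W.mean(0),"axis",vv[:,1],np.degrees(np.arctan2(vv[1,1],vv[0,1])))
print("pink tri",*tri(a,(M["scene"][0].mean(),M["scene"][1].mean()),b,(M["top"][0].mean(),M["top"][1].mean())))
print("rib ztop62 top",[onz(b,*T2(*p),62) for p in((608,418),(651,418))])
print("foot28 left edge",[onz(b,*T2(*p),28) for p in((580,428),(590,578))])
print("foot base lower right",onz(b,*T2(663,577),28))
# white+pink block mask contours
for n,d,box in(("scene",a,(215,295,262,335)),("top",b,(360,165,390,212))):
    im=d["color"].astype(int);x0,y0,x1,y1=box;g=im[y0:y1,x0:x1];m=(g[...,0]>100)&(g[...,0]-g[...,2]>-20)
    if n=="top":
        for r in range(0,47,3):
            q=np.nonzero(m[r])[0];print(r+y0,(q.min()+x0,q.max()+x0) if len(q) else None,end=";")
```

```text
up_py [681.2 137.4 168.3] 2.0053866830158724
up_my [695.5 -36.8 167.6] 4.367103701083889
tip [513.8 196.2 159.7] 2.9237418804328525
inn [515.8 143.1 164. ] 0.9283767186685397
fj_up_in [603.1 -16.1 139.3] 4.646040420558153
fj_lo_in [518.5 -21.6  97.4] 0.5372631994089246
blk_spring [647.4  60.5 176.4] 8.822940166887545
sp1 [530.8  62.3 102.9] 4.698361085958754
sp2 [582.5  66.3 132.6] 3.252998551698256
bar ends: top
r_ul [ 589.5 -265.6  141.4] 56.07439588434818
r_ul2 [ 589.4 -287.4  146.8] 53.800250932209416
scene pink n 81 239.97530864197532 315.320987654321
z68 rect (583.6886596679688, -275.7652587890625) (22.85858154296875, 67.35733795166016) 84.9530029296875 mean [ 577.2 -273.5] axis [-1. -0.] -179.0714896685609
top pink n 4 379.5 195.0
z68 rect (562.2195434570312, -281.917724609375) (6.238875389099121, 2.142911672592163) 44.21155548095703 mean [ 562.2 -281.9] axis [-0.9 -0.5] -149.85936156438763
pink tri [ 569.7 -277.5   61.7] 16.741156324552936
rib ztop62 top [array([ 629.5, -259.8,   62. ]), array([ 629.9, -285.4,   62. ])]
foot28 left edge [array([ 631.8, -248.9,   28. ]), array([ 538.9, -253.5,   28. ])]
foot base lower right [ 540.3 -297.4   28. ]
165 None;168 None;171 None;174 (np.int64(370), np.int64(379));177 (np.int64(366), np.int64(380));180 (np.int64(366), np.int64(380));183 (np.int64(366), np.int64(381));186 (np.int64(366), np.int64(381));189 (np.int64(366), np.int64(381));192 (np.int64(367), np.int64(381));195 (np.int64(367), np.int64(382));198 (np.int64(367), np.int64(382));201 (np.int64(367), np.int64(382));204 (np.int64(368), np.int64(382));207 None;210 None;
```

```bash
cat >> h.py <<'E'
def delta(target,yaw=None):
    """tool-frame shift [m] and tool-z turn [rad] from the measured pose"""
    from plant import state
    s=state();Rm=R.from_euler("xyz",s["tool_rot"],degrees=True).as_matrix()
    d=Rm.T@(np.array(target)-s["eef_pos"])/1000
    t=0 if yaw is None else -np.radians((yaw-s["tool_rot"][2]+180)%360-180)
    print("t",round(s["time"],2),"pos",s["eef_pos"].round(1),"rot",s["tool_rot"].round(1),"F",s["wrist_force"].round(1),"| shift",d.round(4),"turn",round(t,3),"w",round(s["width"]*94,1))
E
python3 - <<'E'
from h import *
np.set_printoptions(precision=1,suppress=True)
a=load("scene");b=load("top")
S2=lambda x,y:(210+x/5-.4,290+(y-400)/5-.4); T2=lambda x,y:(330+(x-400)/5-.4,170+(y-400)/5-.4)
for k,s,t in(("lo+y",(120,492),(613,560)),("lo-y",(98,522),(659,556)),("hi+y",(245,550),(608,418)),("hi-y",(232,575),(651,418))):
    print(k,*tri(a,S2(*s),b,T2(*t)),"expected px scene for z62:",proj(a,onz(b,*T2(*t),62)),S2(*s))
E
python3 -m pendant '[[[0,0,-0.03,-0.103,0.094],[0,0,-0.03,-0.103,0.094],[-0.05,0,-0.03,-0.103,0.094],[-0.04,-0.03,0,0,0.094],[-0.04,-0.03,0,0,0.094],[-0.04,-0.03,0,0,0.094],[-0.04,-0.03,0,0,0.094],[-0.04,-0.03,0,0,0.094]]]'
```

```text
lo+y [ 546.  -261.5   54.3] 3.2468903745626703 expected px scene for z62: [232.1 306.5] (233.6, 308.0)
lo-y [ 547.3 -286.    65.1] 5.039983952168629 expected px scene for z62: [227.5 315.2] (229.2, 314.0)
hi+y [ 627.7 -258.6   68.7] 0.18553082238888868 expected px scene for z62: [259.  321.2] (258.6, 319.6)
hi-y [ 628.3 -279.6   78.5] 7.253092014722233 expected px scene for z62: [254.3 329.2] (255.99999999999997, 324.6)
time: 0.9
eef_pos: [423.2, 509.8, 313.0]
tool_rot: [-180.0, -0.0, -177.0]
wrist_force: [0.3, 0.7, 0.3]
width: 0.999
gripper_force: 0.0
```

```bash
python3 -m pendant '[[[-0.015,-0.049,0,0,0.07],[-0.015,-0.049,0,0,0.07],[-0.015,-0.049,0,0,0.07],[-0.015,-0.049,0,0,0.07],[-0.015,-0.049,0,0,0.07],[-0.015,-0.049,0,0,0.07],[-0.015,-0.049,0,0,0.07],[-0.015,-0.049,0,0,0.07]]]'
python3 -m pendant '[[[0,-0.049,0,0,0.06],[0,-0.049,0,0,0.06],[0,-0.049,0,0,0.06],[0,-0.049,0,0,0.06],[0,-0.049,0,0,0.06],[0,-0.049,0,0,0.06],[0,-0.049,0,0,0.06],[0,-0.03,0,0,0.06]]]'
python3 - <<'E'
from h import *
delta([595,-272.1,56],183)
E
```

```text
time: 1.7
eef_pos: [558.8, 133.4, 313.2]
tool_rot: [180.0, -0.0, -177.0]
wrist_force: [0.9, 0.4, 0.9]
width: 0.745
gripper_force: 0.0
time: 2.5
eef_pos: [577.2, -241.0, 313.1]
tool_rot: [-179.9, -0.0, -177.2]
wrist_force: [0.4, 0.7, -0.2]
width: 0.638
gripper_force: 0.0
t 2.5 pos [ 577.2 -241.   313.1] rot [-179.9   -0.  -177.2] F [ 0.4  0.7 -0.2] | shift [-0.0164 -0.0317  0.2571] turn -0.003 w 60.0
```

```bash
python3 -m pendant '[[[0,-0.012,0.045,0,0.06],[0,0,0.045,0,0.06],[0,0,0.045,0,0.06],[0,0,0.02,0,0.06],[0,0,0,0,0.06],[0,0,0,0,0.06]]]'
python3 - <<'E'
from h import *
delta([595,-272.1,56],183)
E
```

```text
time: 3.1
eef_pos: [578.9, -249.3, 158.8]
tool_rot: [-180.0, -0.0, -177.0]
wrist_force: [0.6, 0.8, 1.4]
width: 0.642
gripper_force: 0.0
t 3.1 pos [ 578.9 -249.3  158.8] rot [-180.   -0. -177.] F [0.6 0.8 1.4] | shift [-0.0149 -0.0236  0.1028] turn -0.0 w 60.3
```

```bash
python3 -m pendant '[[[-0.015,-0.0235,0,0,0.06],[0,0,0.03,0,0.06],[0,0,0.03,0,0.06],[0,0,0.025,0,0.06],[0,0,0.017,0,0.06],[0,0,0,0,0.06],[0,0,0,0,0.06]]]'
python3 - <<'E'
from h import *
from plant import get_image
delta([595,-272.1,56],183)
for n in("scene","top"):
    d=get_image(n);pickle.dump(d,open(f"pics/{n}1.pkl","wb"))
a=load("scene",1)["color"][280:340,205:285];b=load("top",1)["color"][150:230,330:430]
m=np.zeros((600,800,3),np.uint8);m[:300,:400]=cv2.resize(a,(400,300),interpolation=2);m[:320,400:]=cv2.resize(b,(400,320),interpolation=2)
cv2.imwrite("pics/m2.png",m[:330,:,::-1])
E
```

```text
time: 3.8
eef_pos: [595.7, -272.1, 57.6]
tool_rot: [-180.0, 0.1, -177.0]
wrist_force: [-0.4, 0.4, 0.2]
width: 0.64
gripper_force: 0.0
t 3.8 pos [ 595.7 -272.1   57.6] rot [-1.80e+02  1.00e-01 -1.77e+02] F [-0.4  0.4  0.2] | shift [0.0007 0.     0.0016] turn -0.0 w 60.1
```

View pics/m2.png

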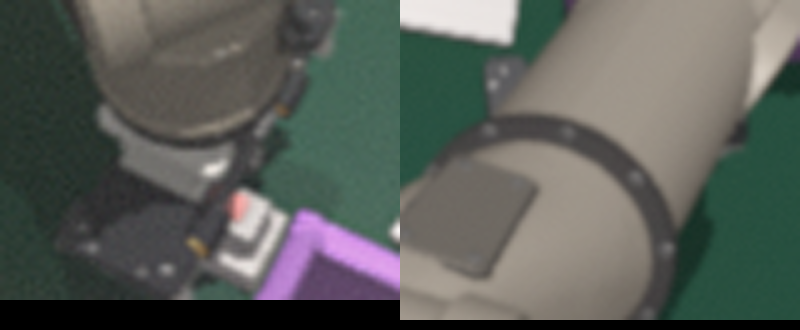

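The arm hides most of the block. Its far end and rib show at mosaic (250,215), beside the finger as expected. Closing on it and lifting.

```bash
python3 -m pendant '[[[0,0,0.001,0,0.02],[0,0,0,0,0.015],[0,0,0,0,0.015],[0,0,0,0,0.015],[0,0,0,0,0.015],[0,0,0,0,0.015],[0,0,0,0,0.015]]]' 15
python3 -m pendant '[[[0,0,-0.01,0,0.015],[0,0,-0.02,0,0.015],[0,0,-0.04,0,0.015],[0,0,-0.04,0,0.015],[0,0,-0.04,0,0.015],[0,0,-0.04,0,0.015],[0,0,0,0,0.015],[0,0,0,0,0.015]]]'
python3 - <<'E'
from h import *
delta([595,-272.1,56],184.6)
E
```

```text
time: 4.6
eef_pos: [595.0, -271.9, 55.3]
tool_rot: [-180.0, 0.0, -177.0]
wrist_force: [0.9, -1.0, 0.8]
width: 0.255
gripper_force: 15.0
time: 5.4
eef_pos: [594.9, -271.6, 245.9]
tool_rot: [-180.0, 0.1, -177.0]
wrist_force: [-0.5, 0.2, -5.0]
width: 0.254
gripper_force: 15.0
t 5.4 pos [ 594.9 -271.6  245.9] rot [-1.80e+02  1.00e-01 -1.77e+02] F [-0.5  0.2 -5. ] | shift [ 0.0002 -0.0005  0.1899] turn -0.028 w 23.9
```

```bash
python3 -m pendant '[[[0,0,0,-0.028,0.015],[0.002,0.03,0,0,0.015],[0.003,0.045,0,0,0.015],[0.003,0.05,0,0,0.015],[0.003,0.05,0,0,0.015],[0.003,0.05,0,0,0.015],[0.002,0.04,0,0,0.015],[0,0.02,0,0,0.015]]]'
python3 -m pendant '[[[0,0,0.02,0,0.015],[0,0,0.02,0,0.015],[0,0,0,0,0.015],[0,0,0,0,0.015]]]'
python3 - <<'E'
from h import *
from plant import get_image
delta([556,11.5,175],184.6)
for n in("scene","top"):
    d=get_image(n);pickle.dump(d,open(f"pics/{n}2.pkl","wb"))
a=load("scene",2)["color"][160:280,240:350];b=load("top",2)["color"][130:230,207:307]
m=np.zeros((480,800,3),np.uint8);m[:436,:400]=cv2.resize(a,(400,436),interpolation=2);m[:400,400:]=cv2.resize(b,(400,400),interpolation=2)
cv2.imwrite("pics/m3.png",m[:,:,::-1])
E
```

```text
time: 6.2
eef_pos: [554.7, 14.9, 243.8]
tool_rot: [180.0, -0.2, -175.1]
wrist_force: [1.0, 0.0, -3.9]
width: 0.254
gripper_force: 15.0
time: 6.6
eef_pos: [555.7, 10.5, 204.6]
tool_rot: [-180.0, -0.1, -175.4]
wrist_force: [0.7, 0.7, -3.3]
width: 0.255
gripper_force: 15.0
t 6.6 pos [555.7  10.5 204.6] rot [-1.800e+02 -1.000e-01 -1.754e+02] F [ 0.7  0.7 -3.3] | shift [-0.0004  0.001   0.0296] turn 0.0 w 24.0
```

View pics/m3.png

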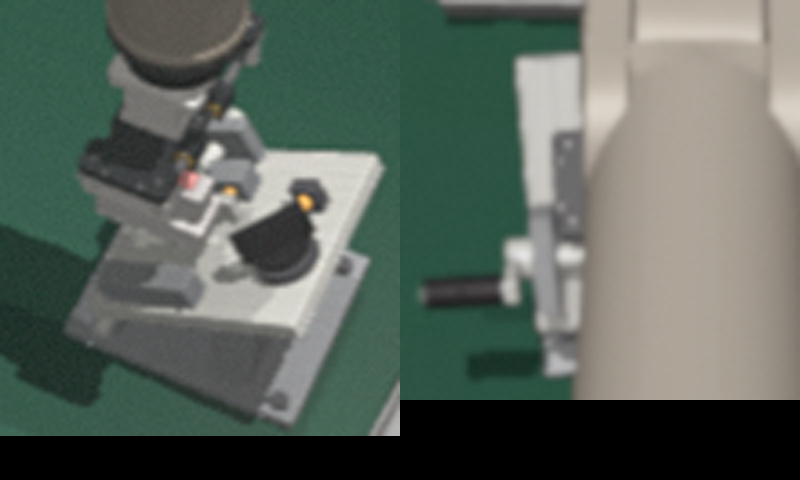

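The block is held above the bed between the jaws, its rib end at mosaic (190,190). The fixed jaw is at (150,285) and nothing touches yet. Lowering while watching the force.

```bash
python3 -m pendant '[[[0,0,0.02,0,0.015],[0,0,0.008,0,0.015],[0,0,0.004,0,0.015],[0,0,0,0,0.015],[0,0,0,0,0.015]]]' 12
python3 -m pendant '[[[0,0,0.004,0,0.015],[0,0,0.004,0,0.015],[0,0,0,0,0.015]]]'
python3 -m pendant '[[[0,0,0.004,0,0.015],[0,0,0,0,0.015]]]'
```

```text
time: 7.2
eef_pos: [556.5, 10.7, 173.8]
tool_rot: [180.0, 0.0, -175.4]
wrist_force: [-0.7, 0.3, -3.0]
width: 0.256
gripper_force: 12.0
time: 7.5
eef_pos: [555.8, 10.7, 165.0]
tool_rot: [180.0, -0.0, -175.4]
wrist_force: [-3.6, 0.2, -1.4]
width: 0.258
gripper_force: 12.0
time: 7.7
eef_pos: [555.7, 10.7, 161.0]
tool_rot: [180.0, -0.1, -175.4]
wrist_force: [-3.3, -1.2, -0.5]
width: 0.257
gripper_force: 12.0
```

Contact came at about z 167, as predicted, and the block is pivoting with little force. Continuing down.

```bash
python3 -m pendant '[[[0,0,0.003,0,0.015],[0,0,0,0,0.015]]]'
python3 -m pendant '[[[0,0,0.003,0,0.015],[0,0,0,0,0.015]]]'
python3 -m pendant '[[[0,0,0.002,0,0.015],[0,0,0,0,0.015]]]'
python3 - <<'E'
from h import *
from plant import get_image
for n in("scene",):
    d=get_image(n);pickle.dump(d,open(f"pics/{n}3.pkl","wb"))
a=load("scene",3)["color"][190:260,250:330]
cv2.imwrite("pics/m4.png",cv2.resize(a,(640,560),interpolation=2)[:,:,::-1])
E
```

```text
time: 7.9
eef_pos: [555.1, 10.7, 158.0]
tool_rot: [180.0, -0.1, -175.4]
wrist_force: [-9.8, -1.4, 3.7]
width: 0.253
gripper_force: 17.7
time: 8.1
eef_pos: [553.6, 10.5, 154.6]
tool_rot: [180.0, -0.3, -175.4]
wrist_force: [-17.3, -0.6, 6.7]
width: 0.255
gripper_force: 22.4
time: 8.3
eef_pos: [553.9, 10.5, 154.0]
tool_rot: [179.9, -0.3, -175.4]
wrist_force: [-26.3, -0.9, 31.9]
width: 0.256
gripper_force: 32.0
```

View pics/m4.png

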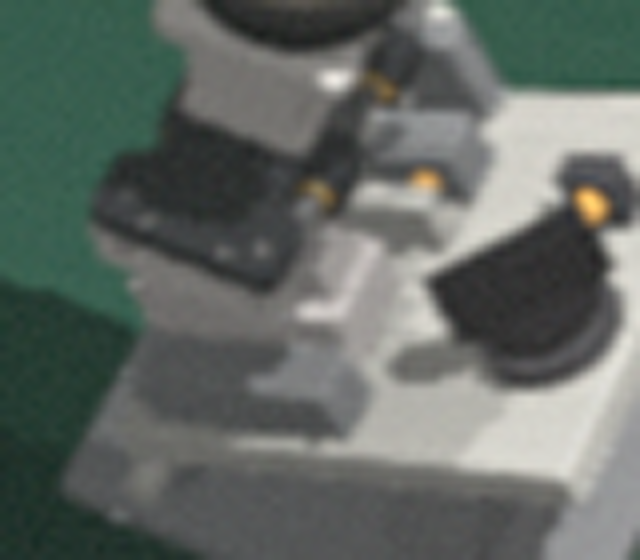

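The foot lies between the jaws (end face near (340,290)) and the fingers sit above the fixed jaw. The rising force says it is seated flat, so I ease off and slide down-slope to the stop.

```bash
python3 -m pendant '[[[0.001,0,-0.001,0,0.015],[0,0,0,0,0.015]]]' 8
python3 -m pendant '[[[0.0017,0,0.001,0,0.015],[0,0,0,0,0.015]]]'
python3 -m pendant '[[[0.0017,0,0.001,0,0.015],[0,0,0,0,0.015]]]'
```

```text
time: 8.55
eef_pos: [553.5, 10.5, 154.4]
tool_rot: [180.0, -0.2, -175.4]
wrist_force: [-15.5, -1.2, 14.8]
width: 0.254
gripper_force: 18.9
time: 8.75
eef_pos: [553.4, 10.5, 154.3]
tool_rot: [180.0, 0.0, -175.4]
wrist_force: [-10.2, -1.1, 20.3]
width: 0.252
gripper_force: 19.3
time: 8.95
eef_pos: [553.1, 10.4, 154.2]
tool_rot: [180.0, 0.2, -175.4]
wrist_force: [-7.7, -0.4, 25.0]
width: 0.255
gripper_force: 20.3
```

```bash
python3 -m pendant '[[[0,0,-0.0015,0,0.015],[0.001,0,0,0,0.015],[0,0,0,0,0.015]]]' 5
python3 -m pendant '[[[0.001,0,0,0,0.015],[0.001,0,0.001,0,0.015],[0,0,0,0,0.015]]]' 5
python3 - <<'E'
from h import *
from plant import get_image
d=get_image("scene");pickle.dump(d,open("pics/scene4.pkl","wb"))
im=cv2.resize(d["color"][190:260,240:320],(800,700),interpolation=2)[:560]
def bed(p,o=(572,15,99),yaw=4.6):
    return np.array(o)+R.from_euler("zy",[yaw,-30],degrees=True).as_matrix()@np.array(p,float)
def px(p): 
    u=proj(d,p);return (int((u[0]-240+.5)*10),int((u[1]-190+.5)*10))
for p in [(42,-20,0),(42,20,0),(42,-20,28),(42,20,28),(-48,-20,28),(37,-12,62),(37,12,62),(37,-12,28)]: # block seated
    p=(p[0],p[1]-2,p[2]);cv2.circle(im,px(bed(p)),4,(255,0,0),-1)
for p in [(45,-33,26),(-45,-33,26),(136,-62,0),(-45,-33,26)]: cv2.circle(im,px(bed(p)),4,(0,255,255),-1)
cv2.imwrite("pics/m5.png",im[:,:,::-1])
E
```

```text
time: 9.25
eef_pos: [551.3, 10.4, 154.1]
tool_rot: [180.0, 0.1, -175.4]
wrist_force: [-1.4, -0.7, 7.2]
width: 0.253
gripper_force: 8.2
time: 9.55
eef_pos: [549.3, 10.3, 153.1]
tool_rot: [180.0, 0.1, -175.4]
wrist_force: [-0.0, -0.3, 7.1]
width: 0.257
gripper_force: 8.4
```

View pics/m5.png

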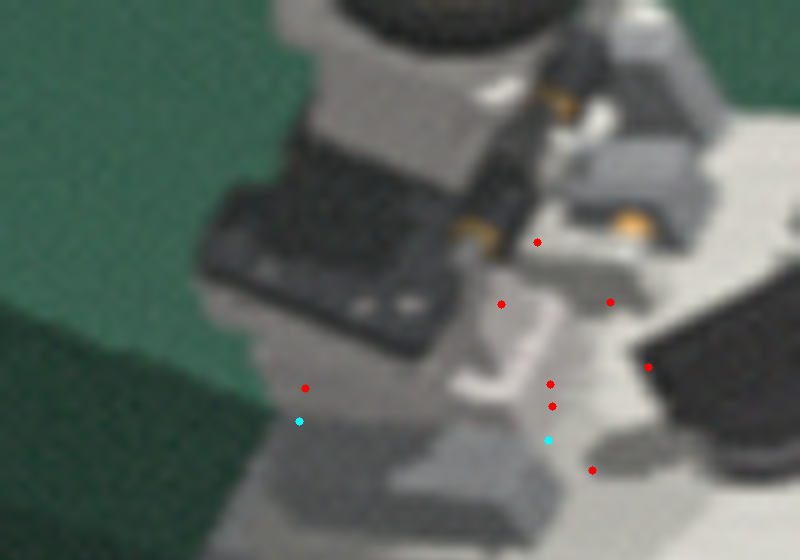

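The drawn points sit about 2–3 px right of the real jaw corner (520,428) and foot corner (520,395). So the vise origin is a few mm nearer than estimated and the block looks flat. I keep sliding it down-slope until the stop pushes back.

```bash
python3 -m pendant '[[[0.0017,0,0.001,0,0.015],[0,0,0,0,0.015]]]' 5
python3 -m pendant '[[[0.0017,0,0.001,0,0.015],[0,0,0,0,0.015]]]'
python3 -m pendant '[[[0.0017,0,0.001,0,0.015],[0,0,0,0,0.015]]]'
python3 - <<'E'
from h import *
b=load("top");
for o in((572,15,99),(566,15,99),(568,15,99)):
    M=R.from_euler("zy",[4.6,-30],degrees=True).as_matrix()
    print(o,[( (proj(b,np.array(o)+M@np.array(p,float))-[207-.375,130-.375])*4+[400,0]).round() for p in((45,-33,26),(-45,-33,26),(0,-62,0),(105,0,46))])
E
```

```text
time: 9.8
eef_pos: [547.9, 10.1, 152.3]
tool_rot: [180.0, 0.1, -175.4]
wrist_force: [0.7, 0.4, 8.8]
width: 0.252
gripper_force: 8.7
time: 10.0
eef_pos: [546.3, 10.0, 151.4]
tool_rot: [180.0, 0.1, -175.4]
wrist_force: [0.9, -1.0, 10.5]
width: 0.256
gripper_force: 9.2
time: 10.2
eef_pos: [544.8, 9.9, 150.5]
tool_rot: [180.0, 0.1, -175.4]
wrist_force: [1.3, 0.1, 12.3]
width: 0.258
gripper_force: 9.8
(572, 15, 99) [array([730., 179.]), array([738., 301.]), array([774., 227.]), array([677., 106.])]
(566, 15, 99) [array([730., 188.]), array([738., 309.]), array([774., 235.]), array([677., 114.])]
(568, 15, 99) [array([730., 185.]), array([738., 306.]), array([774., 233.]), array([677., 111.])]
```

The estimated block x is about -5 mm, so it is at the stop, with the up-slope reaction rising to match. Easing off and releasing.

```bash
python3 -m pendant '[[[-0.0005,0,-0.001,0,0.015],[0,0,0,0,0.015],[0,0,0,0,0.03],[0,0,0,0,0.036],[0,0,0,0,0.042],[0,0,0,0,0.044],[0,0,0,0,0.044]]]'
python3 -m pendant '[[[0,0,-0.03,0,0.044],[0,0,-0.05,0,0.044],[0,0,-0.05,0,0.044],[0.04,0,-0.05,0,0.044],[0.05,0,0,0,0.044],[0.05,0,0,0,0.05],[0.04,0,0,0,0.05],[0,0,0,0,0.05]]]'
python3 - <<'E'
from h import *
from plant import get_image
delta([556,11.5,175],184.6)
for n in("scene","top"):
    d=get_image(n);pickle.dump(d,open(f"pics/{n}5.pkl","wb"))
a=load("scene",5)["color"][170:270,240:340];b=load("top",5)["color"][130:230,207:307]
m=np.hstack([cv2.resize(a,(400,400),interpolation=2),cv2.resize(b,(400,400),interpolation=2)])
cv2.imwrite("pics/m6.png",m[:,:,::-1])
E
```

```text
time: 10.9
eef_pos: [544.2, 9.8, 150.6]
tool_rot: [-180.0, -0.0, -175.4]
wrist_force: [-1.4, -0.2, 0.1]
width: 0.465
gripper_force: 0.0
time: 11.7
eef_pos: [370.0, -4.5, 320.0]
tool_rot: [179.9, 0.1, -175.4]
wrist_force: [-0.1, -0.9, 0.2]
width: 0.534
gripper_force: 0.0
t 11.7 pos [370.   -4.5 320. ] rot [ 1.799e+02  1.000e-01 -1.754e+02] F [-0.1 -0.9  0.2] | shift [-0.1865  0.0007  0.1452] turn 0.0 w 50.2
```

View pics/m6.png

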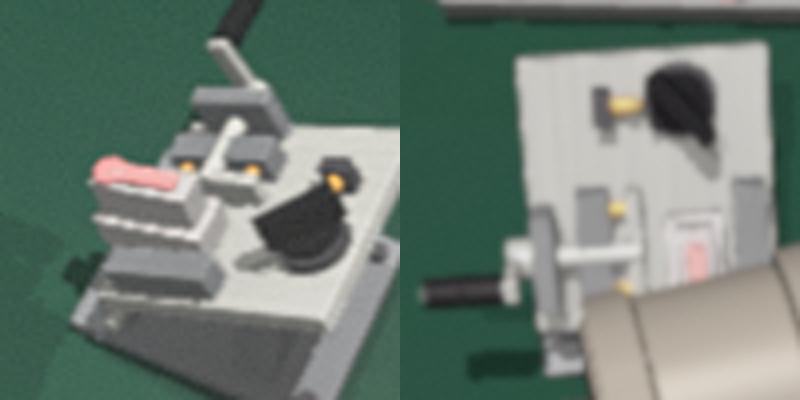

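The block stands flat between the jaws in both views. Its far foot edge is at top-mosaic (668–722, 212), and the rib runs parallel to the fixed jaw. Checking its place against the jaw corner and working out the crank target.

Run:
```python
from h import *
np.set_printoptions(precision=1,suppress=True)
b=load("top",5);a=load("scene",5)
T=lambda x,y:(207+(x-400)/4-.375,130+y/4-.375)
S=lambda x,y:(240+x/4-.375,170+y/4-.375)
o=np.array((569.5,15,99.));M=R.from_euler("zy",[4.6,-30],degrees=True).as_matrix()
def onbed(d,uv,z):
    c,r=ray(d,*uv);n=M[:,2];p=c+r*((n@o+z-n@c)/(n@r));return M.T@(p-o)
print("jaw hi,lo",onbed(b,T(733,180),26),onbed(b,T(738,307),26))
print("knob disc",onbed(b,T(682,98),18), "knob plunger",onbed(b,T(628,105),30))
print("block far corners",onbed(b,T(668,212),28),onbed(b,T(722,209),28))
print("block far corner scene",onbed(a,S(205,262),28),"jaw scene hi/lo",onbed(a,S(212,275),26),onbed(a,S(104,256),26))
for n,(s,t) in dict(tip=((255,0),(424,293)),inn=((220,42),(500,289))).items():
    pass
for n,s,t in(("tip",(303.4,167.6),(212.6,202.9)),("inn",(295.4,179.1),(231.6,201.9))):
    p,e=tri(a,s,b,t);print(n,p,e,M.T@(p-o))
```

```text
jaw hi,lo [ 46.9 -35.   26. ] [-47.3 -33.1  26. ]
knob disc [105.9  -3.   18. ] knob plunger [106.2  34.2  30. ]
block far corners [27.1 12.  28. ] [ 26.9 -26.   28. ]
block far corner scene [ 41.5 -42.2  28. ] jaw scene hi/lo [ 51.5 -51.7  26. ] [-51.2 -42.6  26. ]
tip [513.7 196.3 159.7] 3.0281745746001514 [ -3.4 182.1  80.4]
inn [515.8 143.2 163.9] 1.0297599234815598 [ -3.7 128.9  83.1]
```

```bash
python3 -m pendant '[[[-0.02,-0.05,0,0,0.06],[-0.02,-0.05,0,0,0.06],[-0.02,-0.05,0,0,0.06],[-0.02,-0.05,0,0,0.06],[0,-0.05,0,0,0.06],[0,0,0,0,0.06]]]'
python3 - <<'E'
from h import *
from plant import get_image
for n in("scene","top"):
    d=get_image(n);pickle.dump(d,open(f"pics/{n}6.pkl","wb"))
a=load("scene",6)["color"][195:255,250:300];b=load("top",6)["color"][155:220,255:305]
m=np.zeros((520,800,3),np.uint8)
m[:480,:400]=cv2.resize(a,(400,480),interpolation=2);m[:,400:]=cv2.resize(b,(400,520),interpolation=2)
cv2.imwrite("pics/m7.png",m[:,:,::-1])
E
```

```text
time: 12.4
eef_pos: [466.8, -239.1, 319.4]
tool_rot: [-179.7, -0.1, -175.8]
wrist_force: [-0.1, 0.5, 0.4]
width: 0.642
gripper_force: 0.0
```

View pics/m7.png

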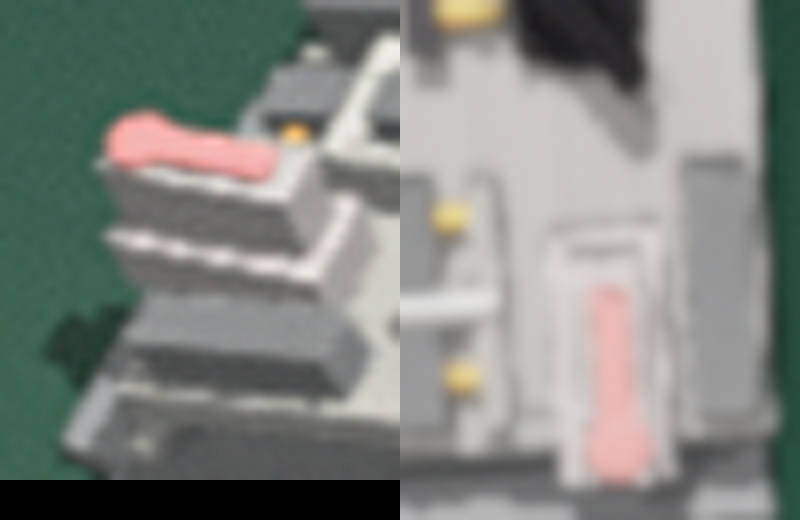

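In the top crop the block runs from row 225 to 487 while the jaw runs from 160 to 425, so the block sits about 20 mm too low, over the stop. I triangulate its corners relative to the jaw's.

Run:
```python
from h import *
np.set_printoptions(precision=1,suppress=True)
b=load("top",6);a=load("scene",6)
S=lambda x,y:(250+x/8-.44,195+y/8-.44); T=lambda x,y:(255+(x-400)/8-.44,155+y/8-.44)
o=np.array((569.5,15,99.));M=R.from_euler("zy",[4.6,-30],degrees=True).as_matrix()
for n,s,t in(("far-y foot",(318,278),(665,228)),("far+y foot",(355,205),(548,233)),("low-y foot",(108,236),(675,480)),("rib far-y",(288,218),(642,250)),("rib far+y",(325,160),(570,253)),("jaw hi in",(335,322),(686,160)),("jaw lo in",(148,296),(694,420)),("bed low -y",(65,440),(775,410)),
 ("pink disc c",(145,140),(617,450)),("pink tip",(265,160),(610,292))):
    p,e=tri(a,S(*s),b,T(*t));print(n,p,"res",round(e,1),"bed",M.T@(p-o))
```

```text
far-y foot [578.2  -8.7 141.2] res 4.9 bed [ 26.6 -25.9  32.2]
far+y foot [575.   30.5 135. ] res 0.6 bed [24.  13.6 28.4]
low-y foot [494.  -14.2 108.7] res 4.1 bed [-62.7 -24.2  46.1]
rib far-y [563.8  -1.9 161.6] res 0.8 bed [ 24.9 -19.   57.1]
rib far+y [562.9  23.8 163.8] res 3.5 bed [27.3  6.6 59.4]
jaw hi in [597.3 -19.5 145.5] res 6.6 bed [ 44.4 -38.2  26.4]
jaw lo in [517.  -21.9  96.6] res 1.5 bed [-49.4 -33.   24.2]
bed low -y [519.  -61.7  58.2] res 24.7 bed [-70.1 -71.3 -10.1]
pink disc c [497.4   6.9 148.3] res 4.6 bed [-38.3  -5.   78.7]
pink tip [547.1   9.3 171.2] res 2.0 bed [16.2 -7.  73.7]
```

The far end is on the bed at x≈25 mm, but the low end is about 15 mm up, resting on the stop, so the block is about 10° off and slipped down-slope in the grip. I will re-grip it, set it further up, and roll it down about its far edge.

```bash
python3 -m pendant '[[[-0.017,0.04,0,0,0.05],[-0.017,0.05,0,0,0.05],[-0.017,0.05,0,0,0.05],[-0.017,0.05,0,0,0.05],[-0.016,0.047,0.03,0,0.05],[0,0,0.04,0,0.05],[0,0,0,0,0.05],[0,0,0,0,0.05]]]'
python3 - <<'E'
from h import *
delta([532.6,5.9,147],184.6)
E
```

```text
time: 13.3
eef_pos: [527.3, -4.8, 254.4]
tool_rot: [-180.0, -0.1, -175.4]
wrist_force: [-0.3, 0.2, 1.0]
width: 0.531
gripper_force: 0.0
t 13.3 pos [527.3  -4.8 254.4] rot [-1.800e+02 -1.000e-01 -1.754e+02] F [-0.3  0.2  1. ] | shift [-0.0062  0.0103  0.1074] turn -0.0 w 49.9
```

```bash
python3 -m pendant '[[[-0.006,0.0105,0,0,0.046],[0,0,0.04,0,0.046],[0,0,0.04,0,0.046],[0,0,0.0275,0,0.046],[0,0,0,0,0.046],[0,0,0,0,0.015],[0,0,0,0,0.015]]]' 20
python3 -m pendant '[[[0,0,0,0,0.015],[0,0,0,0,0.015],[0,0,0,0,0.015]]]' 20
python3 - <<'E'
from h import *
delta([558.6,8,190],184.6)
E
```

```text
time: 14.0
eef_pos: [534.1, 6.3, 148.6]
tool_rot: [180.0, 0.2, -175.4]
wrist_force: [0.1, -1.0, -0.1]
width: 0.359
gripper_force: 0.0
time: 14.3
eef_pos: [533.5, 6.5, 147.9]
tool_rot: [180.0, 0.1, -175.4]
wrist_force: [-2.1, 1.9, 11.8]
width: 0.255
gripper_force: 20.0
t 14.3 pos [533.5   6.5 147.9] rot [ 1.800e+02  1.000e-01 -1.754e+02] F [-2.1  1.9 11.8] | shift [-0.0252 -0.0005 -0.0421] turn 0.0 w 24.0
```

```bash
python3 -m pendant '[[[0,0,-0.015,0,0.015],[0,0,-0.02,0,0.015],[-0.015,0.001,0,0,0.015],[-0.0105,0.001,0,0,0.015],[0,0,0.008,0,0.015],[0,0,0,0,0.015],[0,0,0,0,0.015]]]'
python3 - <<'E'
from h import *
from plant import get_image
np.set_printoptions(precision=1,suppress=True)
delta([558.6,8,162.7],184.6)
d=get_image("scene");pickle.dump(d,open("pics/scene7.pkl","wb"))
E
```

```text
time: 15.0
eef_pos: [556.9, 9.9, 172.6]
tool_rot: [-180.0, -0.1, -175.4]
wrist_force: [-0.4, 0.9, -4.7]
width: 0.257
gripper_force: 20.0
t 15.0 pos [556.9   9.9 172.6] rot [-180.    -0.1 -175.4] F [-0.4  0.9 -4.7] | shift [-0. -0.  0.] turn -0.001 w 24.2
```

```bash
python3 -m pendant '[[[-0.0015,0,0.006,0,0.015],[0,0,0,0,0.015]]]'
python3 -m pendant '[[[0,0,0.003,0,0.015],[0,0,0,0,0.015]]]'
python3 -m pendant '[[[0.0008,0,0.002,0,0.015],[0,0,0,0,0.015]]]'
python3 -m pendant '[[[0.001,0,0.002,0,0.015],[0,0,0,0,0.015]]]'
```

```text
time: 15.25
eef_pos: [559.1, 10.4, 166.7]
tool_rot: [-180.0, -0.0, -175.4]
wrist_force: [-0.1, 0.0, -4.6]
width: 0.253
gripper_force: 20.0
time: 15.45
eef_pos: [559.2, 10.4, 164.0]
tool_rot: [-180.0, -0.0, -175.4]
wrist_force: [0.0, 0.4, -3.4]
width: 0.258
gripper_force: 20.0
time: 15.65
eef_pos: [558.6, 10.3, 162.4]
tool_rot: [180.0, 0.0, -175.4]
wrist_force: [0.1, -0.7, -3.1]
width: 0.256
gripper_force: 20.0
time: 15.85
eef_pos: [557.6, 10.2, 160.4]
tool_rot: [180.0, 0.0, -175.4]
wrist_force: [-1.5, -0.1, 0.7]
width: 0.255
gripper_force: 20.0
```

```bash
python3 -m pendant '[[[0.001,0,0.002,0,0.015],[0,0,0,0,0.015]]]'
python3 -m pendant '[[[0.001,0,0.002,0,0.015],[0,0,0,0,0.015]]]'
python3 -m pendant '[[[0.001,0,0.002,0,0.015],[0,0,0,0,0.015]]]'
python3 -m pendant '[[[0.0005,0,0.001,0,0.015],[0,0,0,0,0.015]]]'
```

```text
time: 16.05
eef_pos: [556.5, 10.1, 158.3]
tool_rot: [-180.0, -0.0, -175.4]
wrist_force: [-1.9, 0.2, 0.4]
width: 0.252
gripper_force: 20.0
time: 16.25
eef_pos: [555.5, 10.0, 156.2]
tool_rot: [-180.0, -0.0, -175.4]
wrist_force: [-1.7, -0.4, -1.3]
width: 0.254
gripper_force: 20.0
time: 16.45
eef_pos: [554.5, 10.0, 154.2]
tool_rot: [-180.0, -0.0, -175.4]
wrist_force: [-0.6, -0.4, -0.7]
width: 0.253
gripper_force: 20.0
time: 16.65
eef_pos: [554.1, 9.9, 153.3]
tool_rot: [-180.0, -0.0, -175.4]
wrist_force: [-0.8, -0.3, -0.6]
width: 0.258
gripper_force: 20.0
```

```bash
python3 -m pendant '[[[0.0005,0,0.001,0,0.015],[0,0,0,0,0.015]]]'
python3 -m pendant '[[[0.0005,0,0.001,0,0.015],[0,0,0,0,0.015]]]'
python3 -m pendant '[[[0.0005,0,0.001,0,0.015],[0,0,0,0,0.015]]]'
```

```text
time: 16.85
eef_pos: [554.1, 9.9, 153.2]
tool_rot: [180.0, 0.1, -175.4]
wrist_force: [-3.8, -1.4, 15.7]
width: 0.257
gripper_force: 20.0
time: 17.05
eef_pos: [554.3, 9.9, 152.9]
tool_rot: [180.0, 0.1, -175.4]
wrist_force: [-4.2, -1.0, 23.4]
width: 0.256
gripper_force: 20.2
time: 17.25
eef_pos: [554.5, 9.9, 152.3]
tool_rot: [180.0, 0.2, -175.4]
wrist_force: [-3.3, 0.6, 26.4]
width: 0.253
gripper_force: 21.9
```

The sudden stiffness at z≈153 matches the prediction for flat on the bed, short of the stop. Easing off and sliding down-slope to the stop.

```bash
python3 -m pendant '[[[0.001,0,-0.0015,0,0.015],[0.0017,0,0.001,0,0.015],[0,0,0,0,0.015]]]'
python3 -m pendant '[[[0.0017,0,0.001,0,0.015],[0,0,0,0,0.015]]]'
python3 -m pendant '[[[0.0017,0,0.001,0,0.015],[0,0,0,0,0.015]]]'
python3 -m pendant '[[[0.0009,0,0.0005,0,0.015],[0,0,0,0,0.015]]]'
```

```text
time: 17.55
eef_pos: [549.2, 9.7, 150.3]
tool_rot: [-180.0, -0.1, -175.4]
wrist_force: [-0.3, -0.6, -4.5]
width: 0.253
gripper_force: 21.8
time: 17.75
eef_pos: [547.7, 9.5, 149.5]
tool_rot: [-180.0, -0.1, -175.4]
wrist_force: [0.5, 0.7, -4.0]
width: 0.257
gripper_force: 21.8
time: 17.95
eef_pos: [546.7, 9.4, 148.9]
tool_rot: [-180.0, 0.0, -175.4]
wrist_force: [1.4, -0.7, -4.5]
width: 0.253
gripper_force: 21.8
time: 18.15
eef_pos: [546.5, 9.3, 148.9]
tool_rot: [180.0, 0.1, -175.4]
wrist_force: [5.0, 0.0, -0.1]
width: 0.252
gripper_force: 21.8
```

The +x force with a stalled position at 546.5, 9 mm down-slope, puts the block at the stop. Pressing lightly, then releasing and retreating towards the crank, with a look.

```bash
python3 -m pendant '[[[0,0,0.001,0,0.015],[0,0,0,0,0.015],[0,0,0,0,0.015]]]'
python3 -m pendant '[[[0,0,0,0,0.03],[0,0,0,0,0.036],[0,0,0,0,0.044],[0,0,0,0,0.044],[0,0,-0.02,0,0.044],[0,0,-0.05,0,0.05],[0,0,-0.05,0,0.05],[0,0,-0.05,0,0.05]]]'
python3 -m pendant '[[[0.02,0.05,0,-0.15,0.05],[0.02,0.05,0,-0.15,0.05],[0.01,0.05,0,-0.15,0.05],[0,0.05,0,-0.15,0.05],[0,0.05,0,-0.15,0.05],[0,0,0,-0.15,0.05],[0,0,0,-0.15,0.05],[0,0,0,-0.15,0.05]]]'
python3 - <<'E'
from h import *
from plant import get_image
delta([513,175,250],184.6+90)
for n in("scene","top"):
    d=get_image(n);pickle.dump(d,open(f"pics/{n}8.pkl","wb"))
a=load("scene",8)["color"][195:255,250:300];b=load("top",8)["color"][155:220,255:305]
m=np.zeros((520,800,3),np.uint8)
m[:480,:400]=cv2.resize(a,(400,480),interpolation=2);m[:,400:]=cv2.resize(b,(400,520),interpolation=2)
cv2.imwrite("pics/m8.png",m[:,:,::-1])
E
```

```text
time: 18.45
eef_pos: [546.9, 9.4, 148.1]
tool_rot: [180.0, 0.1, -175.4]
wrist_force: [7.0, 0.7, 2.0]
width: 0.255
gripper_force: 21.8
time: 19.25
eef_pos: [545.1, 9.0, 319.2]
tool_rot: [-180.0, -0.0, -175.4]
wrist_force: [1.9, 1.2, 0.2]
width: 0.529
gripper_force: 0.0
time: 20.05
eef_pos: [410.3, 219.1, 317.3]
tool_rot: [180.0, -0.0, -106.3]
wrist_force: [-0.1, 0.4, -0.9]
width: 0.531
gripper_force: 0.0
t 20.05 pos [410.3 219.1 317.3] rot [ 180.    -0.  -106.3] F [-0.1  0.4 -0.9] | shift [ 0.0136 -0.1109  0.0673] turn -0.364 w 49.9
```

View pics/m8.png

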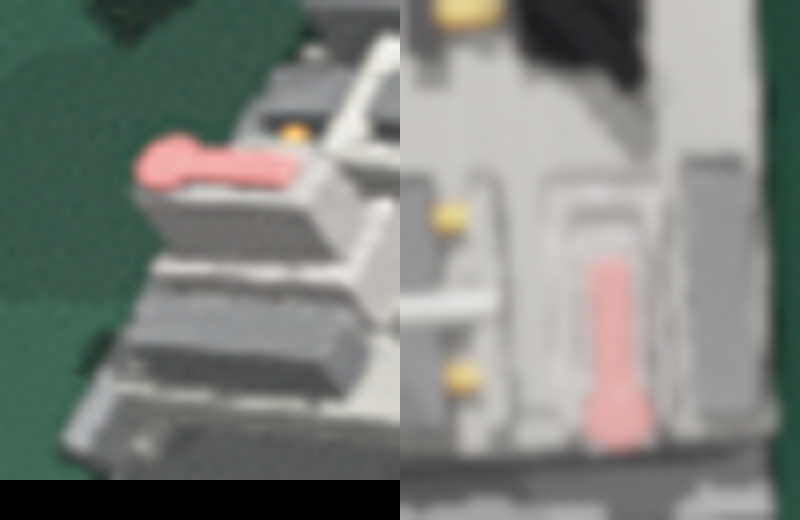

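The block now lies flat: its foot edge is level with the jaw's (far edge row 175 against 160), its low end at the stop, x≈-4 mm. Next the crank: handle centre about (516,172,156), a≈0.14.

```bash
python3 -m pendant '[[[0,0,0,-0.12,0.05],[0,0,0,-0.12,0.05],[0,0,0,-0.124,0.05],[0.02,-0.035,0.03,0,0.05],[0.02,-0.035,0.03,0,0.05],[0.014,-0.032,0.02,0,0.05],[0,0,0,0,0.05],[0,0,0,0,0.05]]]'
python3 - <<'E'
from h import *
delta([516,173.5,158.7],184.6+90)
E
```

```text
time: 20.95
eef_pos: [475.6, 189.7, 268.8]
tool_rot: [-179.8, -0.6, -86.1]
wrist_force: [0.7, 0.9, -0.3]
width: 0.533
gripper_force: 0.0
t 20.95 pos [475.6 189.7 268.8] rot [-179.8   -0.6  -86.1] F [ 0.7  0.9 -0.3] | shift [ 0.0178 -0.0388  0.1105] turn -0.012 w 50.1
```

```bash
python3 -m pendant '[[[0.009,-0.02,0.03,-0.006,0.05],[0.009,-0.019,0.02,-0.006,0.05],[0,0,0,0,0.05],[0,0,0,0,0.05]]]'
python3 - <<'E'
from h import *
delta([516,173.5,158.7],184.6+90)
E
```

```text
time: 21.35
eef_pos: [504.6, 179.5, 233.6]
tool_rot: [-179.7, -0.8, -85.4]
wrist_force: [-0.2, 0.0, -0.7]
width: 0.53
gripper_force: 0.0
t 21.35 pos [504.6 179.5 233.6] rot [-179.7   -0.8  -85.4] F [-0.2  0.  -0.7] | shift [ 0.0058 -0.0105  0.075 ] turn 0.001 w 49.9
```

```bash
python3 -c "
from plant import state
s=state();print(s['joint_positions'].round(1))"
python3 -m pendant '[[[0.006,-0.0105,0.02,0,0.05],[0,0,0,0,0.05],[0,0,0,0,0.05]]]'
python3 - <<'E'
from h import *
from plant import state
print(state()['joint_positions'].round(1))
delta([516,173.5,158.7],184.6+90)
E
```

```text
[-22.1  11.3  -5.6 109.2   2.2  59.6 155.9]
time: 21.65
eef_pos: [515.4, 174.9, 214.1]
tool_rot: [-179.7, -0.8, -85.2]
wrist_force: [-0.2, -0.3, 0.5]
width: 0.529
gripper_force: 0.0
[-18.7  13.3  -8.5 109.3   3.3  57.6 155.9]
t 21.65 pos [515.4 174.9 214.1] rot [-179.7   -0.8  -85.2] F [-0.2 -0.3  0.5] | shift [ 0.0007 -0.0002  0.0554] turn 0.003 w 49.7
```

Joint 7 is at its limit, so I take the half-turn-equivalent grasp by turning back 180°.

```bash
python3 -m pendant '[[[0,0,0,0.149,0.05],[0,0,0,0.149,0.05],[0,0,0,0.149,0.05],[0,0,0,0.149,0.05],[0,0,0,0.149,0.05],[0,0,0,0.149,0.05],[0,0,0,0.149,0.05],[0,0,0,0.149,0.05]]]'
python3 -m pendant '[[[0,0,0,0.149,0.05],[0,0,0,0.149,0.05],[0,0,0,0.149,0.05],[0,0,0,0.149,0.05],[0,0,0,0.149,0.05],[0,0,0,0.149,0.05],[0,0,0,0.149,0.05],[0,0,0,0.149,0.05]]]'
python3 -m pendant '[[[0,0,0,0.149,0.05],[0,0,0,0.149,0.05],[0,0,0,0.149,0.05],[0,0,0,0.149,0.05],[0,0,0,0.149,0.05],[0,0,0,0,0.05]]]'
python3 - <<'E'
from h import *
from plant import state
print(state()['joint_positions'].round(1))
delta([516,173.5,158.7],94.6)
E
```

```text
time: 22.45
eef_pos: [515.7, 175.1, 214.7]
tool_rot: [-179.2, 0.1, -153.9]
wrist_force: [0.4, -0.7, 0.6]
width: 0.532
gripper_force: 0.0
time: 23.25
eef_pos: [515.6, 175.2, 214.7]
tool_rot: [-179.8, 0.8, 137.8]
wrist_force: [-0.2, -0.3, 0.1]
width: 0.531
gripper_force: 0.0
time: 23.85
eef_pos: [515.7, 175.2, 214.5]
tool_rot: [179.7, 0.7, 95.4]
wrist_force: [-0.2, 0.3, -0.3]
width: 0.533
gripper_force: 0.0
[-40.3  13.1  16.6 110.5  -3.5  56.9 -16.8]
t 23.85 pos [515.7 175.2 214.5] rot [179.7   0.7  95.4] F [-0.2  0.3 -0.3] | shift [-0.001  -0.0002  0.0559] turn 0.013 w 50.1
```

```bash
python3 -m pendant '[[[-0.001,0,0.02,0.013,0.05],[0,0,0.015,0,0.05],[0,0,0.012,0,0.05],[0,0,0.009,0,0.05],[0,0,0,0,0.05]]]' 12
python3 -m pendant '[[[0,0,0,0,0.01],[0,0,0,0,0.01],[0,0,0,0,0.01],[0,0,0,0,0.01],[0,0,0,0,0.01]]]' 12
```

```text
time: 24.35
eef_pos: [516.0, 172.3, 156.6]
tool_rot: [179.8, 0.8, 94.8]
wrist_force: [0.2, -0.1, -0.5]
width: 0.531
gripper_force: 0.0
time: 24.85
eef_pos: [516.1, 172.3, 157.3]
tool_rot: [179.8, 0.8, 94.7]
wrist_force: [-5.3, 0.9, 2.8]
width: 0.232
gripper_force: 12.0
```

The sleeve is held (21.8 mm). Computing the row table for leading it round.

```bash
python3 -c "
import numpy as np
for k in range(24):
    m=np.radians(45.5+15*k);print(k,round(-.01305*np.cos(m),4),round(.01305*np.sin(m),4))"
```

```text
0 -0.0091 0.0093
1 -0.0064 0.0114
2 -0.0033 0.0126
3 0.0001 0.013
4 0.0035 0.0126
5 0.0066 0.0112
6 0.0093 0.0091
7 0.0114 0.0064
8 0.0126 0.0033
9 0.013 -0.0001
10 0.0126 -0.0035
11 0.0112 -0.0066
12 0.0091 -0.0093
13 0.0064 -0.0114
14 0.0033 -0.0126
15 -0.0001 -0.013
16 -0.0035 -0.0126
17 -0.0066 -0.0112
18 -0.0093 -0.0091
19 -0.0114 -0.0064
20 -0.0126 -0.0033
21 -0.013 0.0001
22 -0.0126 0.0035
23 -0.0112 0.0066
```

```bash
python3 -m pendant '[[[0,-0.0091,0.0093,0,0.01],[0,-0.0065,0.0113,0,0.01],[0,-0.0033,0.0126,0,0.01],[0,0,0,0,0.01]]]'
```

```text
time: 25.25
eef_pos: [495.5, 170.5, 122.4]
tool_rot: [179.9, 0.8, 94.8]
wrist_force: [-11.2, 3.8, 0.4]
width: 0.23
gripper_force: 12.0
```

```bash
python3 -m pendant '[[[0,-0.001,0.013,0,0.01],[0,0.0035,0.0126,0,0.01],[0,0.0066,0.0112,0,0.01],[0,0.0093,0.0091,0,0.01],[0,0.0114,0.0064,0,0.01],[0,0.0126,0.0033,0,0.01],[0,0,0,0,0.01]]]'
```

```text
time: 25.95
eef_pos: [537.6, 173.8, 67.3]
tool_rot: [-179.9, 0.8, 94.8]
wrist_force: [-20.0, 4.5, 7.6]
width: 0.996
gripper_force: 12.0
```

The fingers were forced wide, so the handle did not follow. I open up, rise straight, step aside and find the handle by its dark mask.

```bash
python3 -m pendant '[[[0,-0.005,0,0,0.094],[0,0,-0.03,0,0.094],[0,0,-0.05,0,0.094],[0,0,-0.05,0,0.094],[0,0,-0.05,0,0.094],[0.05,-0.02,0,0,0.094],[0.05,-0.04,0,0,0.094],[0.05,-0.05,0,0,0.094]]]'
python3 -m pendant '[[[0.05,-0.02,0,0,0.094],[0.05,0,0,0,0.094],[0,0,0,0,0.094]]]'
python3 - <<'E'
from h import *
from plant import get_image
np.set_printoptions(precision=1,suppress=True)
for n in("scene","top"):
    d=get_image(n);pickle.dump(d,open(f"pics/{n}9.pkl","wb"))
    for k in (0,9):
        im=load(n,k)["color"].astype(int);m=(im.max(2)<52)&(im[...,1]-im[...,0]<10)
        x0,y0,x1,y1=(255,150,345,260) if n=="scene" else (195,140,310,235)
        z=np.zeros_like(m);z[y0:y1,x0:x1]=1;m&=z
        nn,lab,st,ce=cv2.connectedComponentsWithStats(m.astype(np.uint8))
        print(n,k,[(st[i].tolist(),ce[i].round(1).tolist()) for i in range(1,nn) if st[i,4]>20])
E
```

```text
time: 26.75
eef_pos: [439.0, 289.9, 246.9]
tool_rot: [179.6, 0.7, 94.7]
wrist_force: [-0.1, 1.2, 0.4]
width: 1.0
gripper_force: 0.0
time: 27.05
eef_pos: [410.7, 389.4, 244.8]
tool_rot: [179.7, 0.7, 95.1]
wrist_force: [0.4, -1.1, -0.5]
width: 1.002
gripper_force: 0.0
scene 0 []
scene 9 []
top 0 [([270, 148, 15, 17, 186], [276.7, 155.8]), ([214, 204, 18, 3, 34], [222.4, 204.8])]
top 9 [([270, 148, 15, 17, 185], [276.7, 155.7]), ([215, 210, 18, 3, 36], [223.1, 210.6])]
```

Run:
```python
from h import *
np.set_printoptions(precision=1,suppress=True)
a0=load("scene",0);a=load("scene",9);b=load("top",9);b0=load("top",0)
for k in(0,9):
    im=load("scene",k)["color"].astype(int)[155:215,275:312]
    m=(im.max(2)<70)&(abs(im[...,1]-im[...,0])<16)
    n,l,st,ce=cv2.connectedComponentsWithStats(m.astype(np.uint8))
    for i in range(1,n):
        if st[i,4]>12: print(k,(st[i]+[275,155,0,0,0]).tolist(),ce[i]+[275,155],cv2.minAreaRect(np.argwhere(l==i)[:,::-1].astype(np.float32)+[[275,155]] if 0 else (np.argwhere(l==i)[:,::-1]+[275,155]).astype(np.float32)))
o=np.array((569.5,15,99.));M=R.from_euler("zy",[4.6,-30],degrees=True).as_matrix()
# prediction of handle mid & centre for various phi
for a_ in np.arange(0,2.4,.3):
    p=o+M@np.array([-50*np.sin(a_),158,20+50*np.cos(a_)])
    print(round(a_,1),p,"top",proj(b,p),"scene",proj(a,p))
```

```text
0 [294, 166, 12, 16, 94] [299.8 173. ] ((299.85382080078125, 172.8632354736328), (6.410486221313477, 15.054929733276367), 29.05460548400879)
9 [294, 155, 9, 5, 17] [297.7 157.1] ((297.8000183105469, 156.90000915527344), (7.602630615234375, 3.5777084827423096), 26.56505012512207)
9 [290, 168, 12, 15, 94] [295.6 174.3] ((295.6000061035156, 174.20001220703125), (6.697875499725342, 14.139958381652832), 29.744882583618164)
0.0 [523.5 172.5 153.3] top [221.3 199.6] scene [301.9 175.6]
0.3 [511.9 171.3 144. ] top [221.9 204.4] scene [298.3 176.2]
0.6 [503.5 170.2 131.7] top [222.7 208.2] scene [295.5 177.8]
0.9 [499.2 169.3 117.4] top [223.5 210.6] scene [294.  180.2]
1.2 [499.2 168.8 102.4] top [224.2 211.5] scene [293.7 183.2]
1.5 [503.7 168.5  88.2] top [224.9 210.9] scene [294.8 186.5]
1.8 [512.2 168.6  75.9] top [225.4 208.8] scene [296.9 189.8]
2.1 [523.9 169.   66.6] top [225.7 205.4] scene [300.1 192.9]
```

The Euler order in my bed frame was wrong (extrinsic). Redoing it intrinsically.

```bash
sed -i '$a M=R.from_euler("ZY",[4.6,-30],degrees=True).as_matrix()' h.py
python3 - <<'E'
from h import *
np.set_printoptions(precision=1,suppress=True)
a0=load("scene",0);a=load("scene",9);b=load("top",9);b0=load("top",0)
o=np.array((569.5,15,99.))
for n,s,t in(("h0",(299.8,172.95),(222.4,202.9)),("h9",(295.6,174.25),(223.1,208.9))):
    p,e=tri(a,s,b,t);print(n,p,round(e,1),"bed",M.T@(p-o))
S=lambda x,y:(250+x/8-.44,195+y/8-.44); T=lambda x,y:(255+(x-400)/8-.44,155+y/8-.44)
for n,s,t in(("jaw hi in",(335,322),(686,160)),("jaw lo in",(148,296),(694,420)),):
    p,e=tri(a,S(*s),b,T(*t));print(n,p,"res",round(e,1),"bed",M.T@(p-o))
for k,s,t in(("up_py",(344.6,202.6),(235.6,143.6)),("up_my",(322.1,250.6),(298.4,140.1))):
    p,e=tri(a,s,b,t);print(k,p,"bed",M.T@(p-o))
for a_ in np.arange(0,2.4,.3):
    p=o+M@np.array([-50*np.sin(a_),158,20+50*np.cos(a_)])
    print(round(a_,1),p,"top",proj(b,p),"scene",proj(a,p))
E
```

```text
h0 [514.4 169.7 162.6] 5.0 bed [ -5.1 158.6  76.3]
h9 [500.6 169.  147.7] 5.5 bed [-24.4 159.1  70.4]
jaw hi in [597.3 -19.5 145.5] res 6.6 bed [ 44.9 -36.6  27.8]
jaw lo in [517.  -21.9  96.6] res 1.5 bed [-49.1 -32.5  25.6]
up_py [681.1 137.4 168.4] bed [139.6 113.   -0.4]
up_my [695.5 -36.9 167.9] bed [139.6 -61.8  -1.1]
0.0 [521.9 169.7 159.6] top [222.  199.7] scene [301.2 174.8]
0.3 [510.3 168.7 150.3] top [222.6 204.5] scene [297.5 175.3]
0.6 [501.9 168.1 137.9] top [223.2 208.3] scene [294.8 176.8]
0.9 [497.6 167.7 123.7] top [223.8 210.8] scene [293.4 179.1]
1.2 [497.6 167.7 108.7] top [224.3 211.7] scene [293.2 182. ]
1.5 [502.  168.1  94.4] top [224.8 211.1] scene [294.3 185.2]
1.8 [510.5 168.8  82.1] top [225.1 209. ] scene [296.6 188.4]
2.1 [522.2 169.7  72.9] top [225.2 205.6] scene [299.8 191.4]
```

The frame now agrees: bed edges at y = 113 and -62 (given 112, -62), with the jaw and handle in place. The handle moved only to a≈0.55 and then slipped through the pads. I will grip harder and go slower.

```bash
python3 -m pendant '[[[-0.046,0.015,0,0,0.06],[-0.046,0.015,0,0,0.06],[-0.046,0.015,0,0,0.06],[-0.046,0.015,0,0,0.06],[-0.042,0.014,0,0,0.06],[0,0,0,0,0.06],[0,0,0,0,0.06],[0,0,0,0,0.06]]]'
python3 - <<'E'
from h import *
delta([502.5,170.5,144],94.6)
E
```

```text
time: 27.95
eef_pos: [505.3, 163.8, 248.5]
tool_rot: [179.7, 0.8, 94.7]
wrist_force: [-0.9, 1.0, 0.6]
width: 0.642
gripper_force: 0.0
t 27.95 pos [505.3 163.8 248.5] rot [179.7   0.8  94.7] F [-0.9  1.   0.6] | shift [ 0.0084 -0.0027  0.1044] turn 0.002 w 60.3
```

```bash
python3 -m pendant '[[[0.0085,-0.0025,0.04,0,0.06],[0,0,0.035,0,0.06],[0,0,0.02,0,0.06],[0,0,0.01,0,0.06],[0,0,0,0,0.06],[0,0,0,0,0.01],[0,0,0,0,0.01],[0,0,0,0,0.01]]]' 50
python3 -m pendant '[[[0,0,0,0,0.01],[0,0,0,0,0.01]]]' 50
```

```text
time: 28.75
eef_pos: [503.4, 171.0, 144.3]
tool_rot: [179.6, 0.8, 94.7]
wrist_force: [-0.2, -0.4, -1.3]
width: 0.416
gripper_force: 0.0
time: 28.95
eef_pos: [502.1, 170.8, 143.4]
tool_rot: [179.8, 0.8, 94.7]
wrist_force: [-8.9, -0.1, 1.0]
width: 0.252
gripper_force: 4.1
```

```bash
python3 -m pendant '[[[0,0,0,0,0.01],[0,0,0,0,0.01]]]' 50
python3 -m pendant '[[[0,-0.0037,0.0098,0,0.01],[0,-0.0015,0.0103,0,0.01],[0,0,0,0,0.01]]]'
python3 -m pendant '[[[0,0.0006,0.0104,0,0.01],[0,0.0028,0.0101,0,0.01],[0,0,0,0,0.01]]]'
```

```text
time: 29.15
eef_pos: [501.8, 170.7, 143.3]
tool_rot: [179.8, 0.8, 94.7]
wrist_force: [-6.3, 0.3, 3.3]
width: 0.221
gripper_force: 50.0
time: 29.45
eef_pos: [493.8, 170.0, 121.3]
tool_rot: [-179.8, 0.9, 94.8]
wrist_force: [-18.0, 4.2, -2.0]
width: 0.221
gripper_force: 50.0
time: 29.75
eef_pos: [496.0, 170.2, 99.9]
tool_rot: [-179.7, 0.9, 94.8]
wrist_force: [-22.2, 7.2, -9.7]
width: 0.22
gripper_force: 50.0
```

The three gripped positions fit a 50 mm circle centred 3 mm nearer than assumed: x≈543, phase 108°. I take out that offset and go on.

```bash
python3 -m pendant '[[[0,-0.0045,0.003,0,0.01],[0,0.0043,0.0095,0,0.01],[0,0.0062,0.0084,0,0.01],[0,0,0,0,0.01]]]'
python3 -m pendant '[[[0,0.0078,0.0069,0,0.01],[0,0.0091,0.0052,0,0.01],[0,0.01,0.0032,0,0.01],[0,0.0104,0.001,0,0.01],[0,0,0,0,0.01]]]'
```

```text
time: 30.15
eef_pos: [506.9, 171.0, 80.7]
tool_rot: [179.8, 0.8, 94.8]
wrist_force: [-3.6, 7.0, -7.3]
width: 0.225
gripper_force: 50.0
time: 30.65
eef_pos: [545.7, 174.2, 65.4]
tool_rot: [179.7, 0.8, 94.8]
wrist_force: [2.3, 7.0, -7.8]
width: 0.22
gripper_force: 50.0
```

```bash
python3 -m pendant '[[[0,0.0104,-0.0012,0,0.01],[0,0.0099,-0.0033,0,0.01],[0,0.009,-0.0053,0,0.01],[0,0.0077,-0.007,0,0.01],[0,0.0061,-0.0085,0,0.01],[0,0.0042,-0.0096,0,0.01],[0,0.0021,-0.0102,0,0.01],[0,0,0,0,0.01]]]'
python3 -m pendant '[[[0,-0.0001,-0.0105,0,0.01],[0,-0.0022,-0.0102,0,0.01],[0,-0.0043,-0.0095,0,0.01],[0,-0.0062,-0.0084,0,0.01],[0,-0.0078,-0.0069,0,0.01],[0,-0.0091,-0.0052,0,0.01],[0,-0.01,-0.0032,0,0.01],[0,0,0,0,0.01]]]'
```

```text
time: 31.45
eef_pos: [592.8, 178.1, 111.5]
tool_rot: [179.8, 0.8, 94.7]
wrist_force: [-7.5, 1.3, 2.2]
width: 0.217
gripper_force: 50.0
time: 32.25
eef_pos: [552.2, 174.8, 164.7]
tool_rot: [179.8, 0.8, 94.7]
wrist_force: [-4.9, -2.1, -11.9]
width: 0.222
gripper_force: 50.0
```

```bash
python3 -m pendant '[[[0,-0.0104,-0.001,0,0.01],[0,-0.0104,0.0012,0,0.01],[0,-0.0099,0.0033,0,0.01],[0,-0.009,0.0053,0,0.01],[0,-0.0077,0.007,0,0.01],[0,-0.0061,0.0085,0,0.01],[0,-0.0042,0.0096,0,0.01],[0,-0.0021,0.0102,0,0.01]]]'
python3 -m pendant '[[[0,0.0001,0.0105,0,0.01],[0,0.0022,0.0102,0,0.01],[0,0.0043,0.0095,0,0.01],[0,0.0062,0.0084,0,0.01],[0,0.0078,0.0069,0,0.01],[0,0.0091,0.0052,0,0.01],[0,0.01,0.0032,0,0.01],[0,0.0104,0.001,0,0.01]]]'
```

```text
time: 33.05
eef_pos: [493.3, 170.1, 120.2]
tool_rot: [179.8, 0.8, 94.7]
wrist_force: [-3.9, 1.0, 3.1]
width: 0.221
gripper_force: 50.0
time: 33.85
eef_pos: [544.0, 174.1, 65.1]
tool_rot: [179.8, 0.8, 94.8]
wrist_force: [-3.7, 3.9, 0.8]
width: 0.221
gripper_force: 50.0
```

```bash
python3 -m pendant '[[[0,0.0104,-0.0012,0,0.01],[0,0.0099,-0.0033,0,0.01],[0,0.009,-0.0053,0,0.01],[0,0.0077,-0.007,0,0.01],[0,0.0061,-0.0085,0,0.01],[0,0.0042,-0.0096,0,0.01],[0,0.0021,-0.0102,0,0.01],[0,0,0,0,0.01]]]'
python3 -m pendant '[[[0,-0.0001,-0.0105,0,0.01],[0,-0.0022,-0.0102,0,0.01],[0,-0.0043,-0.0095,0,0.01],[0,-0.0062,-0.0084,0,0.01],[0,-0.0078,-0.0069,0,0.01],[0,-0.0091,-0.0052,0,0.01],[0,-0.01,-0.0032,0,0.01],[0,0,0,0,0.01]]]'
```

```text
time: 34.65
eef_pos: [592.8, 178.1, 111.7]
tool_rot: [179.8, 0.8, 94.7]
wrist_force: [-6.5, 1.1, 2.4]
width: 0.223
gripper_force: 50.0
time: 35.45
eef_pos: [552.2, 174.8, 164.8]
tool_rot: [179.8, 0.8, 94.7]
wrist_force: [-5.3, -2.5, -16.1]
width: 0.223
gripper_force: 50.0
```

```bash
python3 -m pendant '[[[0,-0.0104,-0.001,0,0.01],[0,-0.0104,0.0012,0,0.01],[0,-0.0099,0.0033,0,0.01],[0,0,0,0,0.01],[0,0,0,0,0.01]]]'
python3 -m pendant '[[[0,0,0,0,0.03],[0,0,0,0,0.045],[0,0,0,0,0.045],[0,0,-0.02,0,0.045],[0,0,-0.05,0,0.045],[0,0,-0.05,0,0.045],[0,-0.05,0,0,0.03],[0.03,-0.05,0,0,0.01]]]'
python3 -m pendant '[[[0.05,-0.05,0,0,0],[0.05,0,0,0,0],[0.05,0,0,0,0],[0,0,0,0,0]]]'
python3 - <<'E'
from h import *
from plant import get_image
np.set_printoptions(precision=1,suppress=True)
delta([502.5,170.5,144],94.6)
for n in("scene","top"):
    d=get_image(n);pickle.dump(d,open(f"pics/{n}10.pkl","wb"))
b=load("top",10)
# intensity profile across the jaws (bed y) at bed x=10, read near block/plate edges, image row strip
o=np.array((568,15,99.))
for x in(-30,25):
    for y in range(34,-45,-2):
        u=proj(b,o+M@np.array([x,y,27.]));v=cv2.getRectSubPix(b["color"],(1,1),tuple(map(float,u)))[0,0];print(y,v.tolist(),end=" ")
    print()
im=b["color"].astype(int);m=(im.max(2)<52)&(im[...,1]-im[...,0]<10);z=np.zeros_like(m);z[140:235,195:310]=1
n_,l,st,ce=cv2.connectedComponentsWithStats((m&z).astype(np.uint8));print([(st[i].tolist(),ce[i]) for i in range(1,n_) if st[i,4]>20])
E
```

```text
time: 35.95
eef_pos: [523.5, 172.5, 161.6]
tool_rot: [179.7, 0.8, 94.7]
wrist_force: [1.9, -1.7, -10.4]
width: 0.221
gripper_force: 50.0
time: 36.75
eef_pos: [428.1, 190.4, 282.0]
tool_rot: [179.5, 0.7, 94.4]
wrist_force: [-0.7, 1.9, -0.7]
width: 0.345
gripper_force: 0.0
time: 37.15
eef_pos: [379.6, 330.3, 278.4]
tool_rot: [179.7, 0.7, 95.1]
wrist_force: [1.1, -0.6, -0.5]
width: 0.014
gripper_force: 0.0
t 37.15 pos [379.6 330.3 278.4] rot [179.7   0.7  95.1] F [ 1.1 -0.6 -0.5] | shift [-0.2  0.1  0.1] turn 0.009 w 1.3
34 [153, 153, 154] 32 [153, 153, 154] 30 [153, 153, 154] 28 [154, 152, 152] 26 [156, 151, 145] 24 [162, 149, 134] 22 [173, 154, 124] 20 [184, 164, 131] 18 [193, 176, 148] 16 [196, 185, 168] 14 [198, 192, 182] 12 [200, 197, 191] 10 [202, 200, 196] 8 [205, 202, 199] 6 [206, 202, 200] 4 [205, 201, 199] 2 [201, 196, 194] 0 [199, 193, 192] -2 [198, 191, 190] -4 [200, 189, 187] -6 [206, 182, 180] -8 [213, 176, 174] -10 [222, 173, 171] -12 [225, 173, 170] -14 [225, 173, 170] -16 [224, 172, 169] -18 [218, 170, 168] -20 [211, 173, 171] -22 [201, 176, 174] -24 [189, 176, 174] -26
[... 370 characters left out ...]
6 [185, 182, 176] 14 [193, 191, 186] 12 [197, 195, 189] 10 [195, 192, 188] 8 [196, 193, 189] 6 [199, 195, 192] 4 [203, 199, 196] 2 [199, 194, 191] 0 [195, 190, 188] -2 [194, 189, 187] -4 [199, 194, 192] -6 [201, 197, 195] -8 [202, 198, 196] -10 [201, 197, 195] -12 [199, 195, 194] -14 [197, 193, 192] -16 [195, 190, 189] -18 [191, 186, 184] -20 [187, 182, 181] -22 [182, 177, 176] -24 [176, 170, 169] -26 [178, 173, 171] -28 [184, 180, 178] -30 [193, 189, 187] -32 [190, 186, 185] -34 [178, 175, 175] -36 [163, 162, 163] -38 [154, 154, 155] -40 [151, 151, 152] -42 [150, 150, 151] -44 [149, 150, 150] 
[([270, 148, 15, 17, 186], array([276.7, 155.8])), ([214, 200, 18, 3, 33], array([222.7, 200.6]))]
```

The block's pink stripe is centred at y≈-14, so it bears on the fixed jaw, and the plate touches it. The handle's place gives a≈12.5, so the plate is pressed back about 5.7 mm. Before pushing the knob, I check its position from both views.

```bash
python3 - <<'E'
from h import *
np.set_printoptions(precision=1,suppress=True)
a=load("scene",10);b=load("top",10);o=np.array((568,15,99.))
C={}
for n,d,(x0,y0,x1,y1) in(("scene",a,(295,205,335,240)),("top",b,(262,142,295,172))):
    im=d["color"].astype(int);m=np.zeros(im.shape[:2],bool);m[y0:y1,x0:x1]=(im.max(2)<60)[y0:y1,x0:x1]
    n_,l,st,ce=cv2.connectedComponentsWithStats(m.astype(np.uint8));i=1+st[1:,4].argmax();C[n]=ce[i];print(n,st[i],ce[i])
    w=np.argwhere(l==i)[:,::-1];
    if n=="top":
        n3=M[:,2];B=[]
        for u in w:
            c,r=ray(d,*u);p=c+r*((n3@o+46-n3@c)/(n3@r));B.append(M.T@(p-o))
        B=np.array(B);print("bed extents z46: x",B[:,0].min(),B[:,0].max(),"y",B[:,1].min(),B[:,1].max(),"lowest pt",B[B[:,0].argmin()],"rightmost",B[B[:,1].argmin()],"mean",B.mean(0))
p,e=tri(a,C["scene"],b,C["top"]);print(p,e,M.T@(p-o))
E
python3 -m pendant '[[[0,0,-0.02,-0.149,0],[0,0,0,-0.149,0],[0,0,0,-0.149,0],[0,0,0,-0.149,0],[0,0,0,-0.149,0],[0,0,0,-0.149,0],[0,0,0,-0.149,0],[0,0,0,-0.149,0]]]'
python3 -m pendant '[[[0,0,0,-0.149,0],[0,0,0,-0.149,0],[0,0,0,-0.08,0],[0,0,0,0,0]]]'
python3 - <<'E'
from h import *
np.set_printoptions(precision=4,suppress=True)
delta([631,-22,240],184.6)
E
```

```text
scene [304 216  21  18 206] [315.5 225.5]
top [269 148  16  18 201] [276.7 155.6]
bed extents z46: x 82.68848246812934 131.96658084084743 y -19.026796416737664 21.32120412844871 lowest pt [ 82.7 -15.1  46. ] rightmost [105. -19.  46.] mean [110.2   0.7  46. ]
[645.9  21.9 175.7] 0.8153033429280071 [106.    0.6  27.4]
time: 38.05
eef_pos: [382.0, 323.1, 298.6]
tool_rot: [-179.4, 0.6, 163.2]
wrist_force: [-0.3, -1.0, 0.4]
width: 0.004
gripper_force: 0.0
time: 38.45
eef_pos: [382.0, 323.2, 298.6]
tool_rot: [-179.2, 0.3, -175.4]
wrist_force: [0.4, -0.3, 0.3]
width: 0.005
gripper_force: 0.0
t 38.45 pos [382.  323.2 298.6] rot [-179.2    0.3 -175.4] F [ 0.4 -0.3  0.3] | shift [-0.22   -0.3633  0.0648] turn 0.001 w 0.5
```

```bash
python3 -m pendant '[[[-0.028,-0.046,0,0,0],[-0.028,-0.046,0,0,0],[-0.028,-0.046,0,0,0],[-0.028,-0.046,0,0,0],[-0.028,-0.046,0,0,0],[-0.028,-0.046,0,0,0],[-0.028,-0.046,0,0,0],[-0.024,-0.041,0,0,0]]]'
python3 -m pendant '[[[0,0,0.02,0,0],[0,0,0,0,0],[0,0,0,0,0]]]'
python3 - <<'E'
from h import *
np.set_printoptions(precision=4,suppress=True)
delta([631,-22,188],184.6)
E
```

```text
time: 39.25
eef_pos: [615.1, -0.5, 304.5]
tool_rot: [-179.2, 0.3, -175.6]
wrist_force: [0.4, 0.3, 0.9]
width: 0.004
gripper_force: 0.0
time: 39.55
eef_pos: [613.9, 2.4, 284.2]
tool_rot: [-179.2, 0.2, -175.4]
wrist_force: [0.8, 0.2, 0.5]
width: 0.002
gripper_force: 0.0
t 39.55 pos [613.9   2.4 284.2] rot [-179.2    0.2 -175.4] F [0.8 0.2 0.5] | shift [-0.0147 -0.0243  0.0966] turn -0.0 w 0.2
```

```bash
python3 -m pendant '[[[-0.0147,-0.0243,0,0,0],[0,0,0.03,0,0],[0,0,0.03,0,0],[0,0,0.025,0,0],[0,0,0.0115,0,0],[0,0,0,0,0],[0,0,0,0,0]]]'
python3 -m pendant '[[[0.001,0.003,0,0,0],[0.001,0.003,0.0005,0,0],[0.001,0.003,0.0005,0,0],[0.001,0.003,0.0005,0,0],[0,0,0,0,0]]]'
```

```text
time: 40.25
eef_pos: [632.2, -21.7, 189.5]
tool_rot: [-179.2, 0.4, -175.3]
wrist_force: [0.3, 0.1, 0.7]
width: 0.006
gripper_force: 0.0
time: 40.75
eef_pos: [626.4, -10.1, 186.2]
tool_rot: [-179.2, 0.3, -175.3]
wrist_force: [-0.5, -2.1, -0.5]
width: 0.007
gripper_force: 0.8
```

```bash
python3 -m pendant '[[[0.0008,0.003,0.0005,0,0],[0.0008,0.003,0.0005,0,0],[0.0008,0.003,0.0005,0,0],[0.0008,0.003,0.0005,0,0],[0,0,0,0,0]]]'
python3 -m pendant '[[[0.0003,0.003,0.0002,0,0],[0.0003,0.003,0.0002,0,0],[0.0003,0.003,0.0002,0,0],[0,0,0,0,0]]]'
```

```text
time: 41.25
eef_pos: [622.3, 1.3, 183.9]
tool_rot: [-179.2, 0.3, -175.3]
wrist_force: [-1.1, -3.3, -0.2]
width: 0.006
gripper_force: 1.5
time: 41.65
eef_pos: [619.5, 7.7, 182.7]
tool_rot: [-179.1, 0.1, -175.4]
wrist_force: [-6.6, -13.8, -0.9]
width: 0.009
gripper_force: 7.4
```

```bash
python3 -m pendant '[[[0.0004,0.003,0.0002,0,0],[0,0,0,0,0]]]'
python3 -m pendant '[[[0.0004,0.003,0.0002,0,0],[0,0,0,0,0]]]'
python3 -m pendant '[[[0.0004,0.003,0.0002,0,0],[0,0,0,0,0]]]'
```

```text
time: 41.85
eef_pos: [619.2, 8.6, 182.7]
tool_rot: [-178.9, 0.1, -175.5]
wrist_force: [-6.8, -22.9, 0.4]
width: 0.005
gripper_force: 10.4
time: 42.05
eef_pos: [618.3, 9.9, 182.5]
tool_rot: [-178.9, 0.1, -175.6]
wrist_force: [-9.0, -28.7, 2.5]
width: 0.007
gripper_force: 13.8
time: 42.25
eef_pos: [617.4, 11.3, 182.3]
tool_rot: [-178.8, 0.1, -175.7]
wrist_force: [-10.8, -35.8, 4.7]
width: -0.0
gripper_force: 17.2
```

The force is far above the detent, so the knob is at its end stop or jammed. Backing off to check its angle by image.

```bash
python3 -m pendant '[[[0,-0.015,0,0,0],[0,-0.01,0,0,0],[0,0,-0.05,0,0],[0,0,-0.05,0,0],[0.05,-0.02,-0.02,0,0],[0.05,-0.05,0,0,0],[0.05,-0.05,0,0,0],[0.05,-0.05,0,0,0]]]'
python3 -m pendant '[[[0,-0.05,0,0,0],[0,-0.05,0,0,0],[0,0,0,0,0]]]'
python3 - <<'E'
from h import *
from plant import get_image
np.set_printoptions(precision=1,suppress=True)
d=get_image("top");pickle.dump(d,open("pics/top11.pkl","wb"));get=get_image("scene");pickle.dump(get,open("pics/scene11.pkl","wb"))
for k in(10,11):
    d=load("top",k);g=d["color"][145:170,263:292].max(2)
    print(k)
    for r in g[::1]: print("".join("#" if v<40 else "+" if v<60 else "o" if v<110 else "." for v in r))
s=load("scene",11)["color"][208:242,298:332].max(2)
for r in s: print("".join("#" if v<40 else "+" if v<60 else "o" if v<110 else "." for v in r))
delta([631,-22,188],184.6)
E
```

```text
time: 43.05
eef_pos: [480.4, -140.2, 301.9]
tool_rot: [-179.2, 0.4, -175.3]
wrist_force: [-0.6, -1.2, 0.7]
width: 0.004
gripper_force: 0.0
time: 43.35
eef_pos: [489.0, -244.9, 303.6]
tool_rot: [-179.1, 0.4, -175.7]
wrist_force: [0.7, 0.3, 1.0]
width: 0.007
gripper_force: 0.0
10
.............................
.............ooo.............
.........ooooooooo...........
.......oo+++++++oooo.........
......o++##+++++++ooo........
......o+++####+++++oo........
......o++++###++++++oo.......
......++++++###+++++oo.......
......o++++++###+++++o.......
.....o+##++++####++++o.......
.....oo+##++++####+++o.......
.....oo+###++++####++oo......
.....oo+###++++++###++o......
.....oo+####+++++###+o.......
......oo+#####+++++#+o.......
.......o+#####+++++++o.......
.......o+++####++++++o.......
........ooo+++++++++++o......
..........oooooooo++++o......
..............o..oo+++o......
..................oo+oo......
...................ooo.......
.............................
.............................
.............................
11
.............................
.............ooo.............
........
[... 1290 characters left out ...]
oo++++++++++++o......
............oo+++++oo+++++oo......
...........oo+++++oo++++o+ooo.....
...........oo+++++++++++++ooo.....
...........oo++++++++++++oooo.....
...........oo++++++++++++oooo.....
...........o++++++++++++ooooo.....
...........oo++++++++++ooooo......
...........ooo++++++++oooooo......
............oo+++++++oooooo.......
............oooooooooooooo........
.............ooooooooooo..........
.............ooooooooo............
.................oo...............
..................................
..................................
..................................
t 43.45 pos [ 489.7 -239.8  302.8] rot [-179.2    0.3 -175.4] F [0.6 0.7 0.5] | shift [-0.2  0.2  0.1] turn -0.0 w 0.4
```

The knob bar now lies 34° clockwise of image-up, where locked predicts 35.5°; before it was 45° counter-clockwise. A quick check that the block and handle did not shift, then hand in.

Run:
```python
from h import *
from plant import close_job
a=load("top",10)["color"].astype(int);b=load("top",11)["color"].astype(int)
d=abs(a-b).max(2)
print("block region",d[172:215,262:305].max(),d[172:215,262:305].mean(),"handle",d[196:212,208:236].mean())
def pk(i):
    m=(i[...,0]-i[...,1]>25);z=np.zeros_like(m);z[170:215,262:305]=1;return np.argwhere(m&z).mean(0)
p,q=pk(a),pk(b);print(p,q)
if np.abs(p-q).max()<0.7: print(close_job())
```

```text
block region 54 1.9042725797728501 handle 1.953125
[199.36805556 284.07638889] [199.35664336 284.05594406]
the job is handed in; nothing more can be done
None
```

The job is handed in. By my measurements the block sits flat at the stop against the fixed jaw, the sprung plate is pressed back about 5.7 mm, and the knob is locked at about 1.4 rad. My first placement landed on the stop and had to be re-gripped, and I have not seen the judge's result.

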